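Dry the washed heatsinks in the bench oven

ROBOT

A 7-joint arm with a two-finger parallel gripper is mounted at the origin on the work surface. World frame = base frame: x ahead of the robot, y to its left, z up, the work surface at z = 0. Lengths are in mm, angles in rad, forces in N, time in s.
With the tool pointing down it reaches from about 400 to 875 mm from the base axis. Payload 4.4 kg.
Tool frame: the origin (TCP) lies midway between the tips of the shut fingers; the grasp point (between the pads) lies 19 mm behind it; z points along the fingers, y is the line along which they close (so a half turn about z gives the same grasp; the last joint's range is limited). The gripper opens to 85 mm and grips with 20 to 120 N. Pads are 22 mm wide; open, the fingers measure 114 mm over their backs; the gripper's body (76 mm by 85 mm) begins 54 mm behind the grasp point. The pads swing forward as they close: fully open they stand 13 mm farther back than shut.
Start: joints at [-1.411, 0.628, 0.038, 1.517, -0.027, 0.996, -0.02], TCP at [145.5, 633.52, 231.313] pointing down, gripper open.
Joint ranges: [-3.06, 3.06], [-0.37, 2.12], [-1.25, 1.32], [0.18, 2.47], [-1.1, 4.24], [0.23, 1.98], [-2.94, 2.94]. Speed limits (rad/s): [2.57, 2.57, 3.14, 3.14, 3.14, 3.14, 3.14].

INTERFACE

Orientations are given as [roll, pitch, yaw] about the fixed x, y, z axes, in that order (R = Rz(yaw) Ry(pitch) Rx(roll)).
In Python, from cell import ctrl gives the robot as it stands.
- The arm moves only by the shell command python3 -m handwheel 'ROWS'. ROWS is JSON, a list of rows, each a list of 3 entries, a list of its own where there are three numbers: the turn, a rotation vector about the tool's x, y, z in degrees, then the shift along the tool's x, y, z in m, then the closure, from 0 (fully open) to 1 (shut). A call has 1 to 5 rows; each row shifts and turns the commanded pose from where the row before left it, along the tool's axes as they then stand; what a row does not reach is not made up. A row lasts 1/12 s, in which the tool goes at most 41.7 mm and 7.16 degrees, less where a joint would pass 70% of its speed; a pose out of reach is approached as far as the arm can. A call is refused whole if a number of a shift passes 0.0417 or a number of a turn 7.16, either way. A call with a gripper value outside its range is refused whole. The fingers move at their own pace and stop on an object; the grip force is fixed at half the most. Time passes only in rows, so rows that do not move let the fingers close. It gives the time, the measured TCP pose, the force, the opening and the grip force at its end, in the units of the state.
- ctrl.read_state(): the state, without advancing time (a new reading comes with each control period).
- ctrl.get_image(name): name is "scene" or "top" or "wrist"; returns a dict with "pixels" (420x560x3 uint8, red, green, blue), "fx", "fy", "cx", "cy" (pixels), "pose" (4x4, takes a point from camera to world coordinates); the wrist camera has in their place "T_tool_cam" (4x4, takes a point from camera to tool coordinates, whose origin is the TCP and whose axes are the flange's). Camera axes: x right, y up, looking along -z (the intrinsics and any distortion apply to the point x, -y, -z); pixel columns grow to the right and rows downward; lengths in mm; the calibration is good to about 2 mm. A picture is of the moment at which its call begins: read the wrist's pose just before it. There is no depth.
- ctrl.finish_job(): hands the job in; it is judged then, once.
The state is a dict: "clock": time; "qpos": joint angles; "qd": joint speeds; "tau": joint torques, N m; "eef_pos": TCP position; "tool_rot": TCP orientation; "force": force on the tool from outside, world axes, zero at the start; "torque": the same for the moment, N m; "width": finger opening in mm; "gripper_force": force on a finger pad.
Only numpy, scipy, OpenCV 4.12 (cv2) and the standard library are available. Lean on these libraries where they do the work, as an engineer would, in place of code of your own. Each camera call takes 0.05 s, during which the arm holds its last target. There are 200 camera calls.

TASK

The tower cooler on the pulled-out tray of the drying oven is dry: set it down on the cork mat, and lay all the washed heatsinks from the white drip tray side by side on the oven tray, none on top of another. Then slide the tray fully home, push the oven door shut until its catch snaps in, and only after that turn the thermostat knob on top of the oven up to the bold 70-degree mark. Leave the other things on the bench where they are.

Things in the scene. Friction and masses are not known exactly. Their poses are not given: they have to be found in the camera images.
- oven: Drying oven, white steel box 260 deep (x) x 300 wide (y) x 140 mm high, fixed to the bench. Origin: centre of its underside; its x axis points from its front to its back, so its open front looks towards the robot along its own -x; y is to its left, seen from the robot. A glass window and, at the front right corner, a grey control housing (95 x 95 mm, its top 164 mm above the bench) are on its top. The front opening is 276 mm wide and reaches from 24 to 115 mm above the bench.
- tray (a joint): Sliding steel tray of the oven, m: 0 fully home inside the oven, grows as it comes out towards the robot along the oven's -x; 0.195 is fully out. It starts 0.185 to 0.195 out, stays where it is left and takes about 2 N to push, up to a firm stop at 0.
- tray_mid (a point): Centre of the upper side of the tray's floor, 32 mm above the bench; axes as the oven's; moves with the tray. The floor is 194 (x) x 244 mm (y) inside; low walls 18 mm high on the two sides and the back, a front panel 50 mm high at the robot's side. When the tray is out the floor lies clear in front of the oven.
- tray_front (a point): Middle of the upper edge of the tray's front panel (outer face), 82 mm above the bench, 100 mm from tray_mid along -x. The panel is 250 mm wide; push its outer face towards the oven to slide the tray home. Home, its outer face is 2 mm inside the oven's front edge.
- door (a joint): Oven door, rad: 0 shut and seated, grows as it opens towards the robot; starts wide open at 1.62 to 1.8, swings freely and stays where it is left. A spring ball catch holds it: about 0.06 rad before shut the free edge meets the ball, some 6 to 8 N at the free edge (more, nearer the hinge) push it over, and it snaps to 0.
- door_hinge (a point): On the door's upright hinge axis, at the left (+y) front corner of the oven, 68 mm above the bench. It turns with the door: the door panel runs from here along the point's -y for 290 mm and is 18 mm thick (9 mm to each side of the axis), its outer face on the point's -x side, from 18 to 118 mm above the bench. Shut, the point's axes are those of the oven.
- door_push (a point): A point on the door's outer face, 180 mm from the hinge axis and 90 mm above the bench: a good place to push. An upright bar handle stands 30 mm out from the outer face at 268 mm from the hinge axis.
- thermostat (a joint): Thermostat knob, rad: 0 at the first mark of the scale, grows clockwise seen from above, stop at 4.71. The scale has ten black marks 30 degrees (0.524 rad, 10 degrees Celsius) apart; the sixth, long and bold, is 70 degrees and lies at joint value 2.618. Starts at 0.3 to 1.8; stiff friction 0.05 Nm, stays where it is left.
- thermostat_grip (a point): On the knob's upright axis at the height to grip it, 196 mm above the bench. The knob is a black disc 60 mm across (its top 173 mm above the bench) with a bar grip on it 56 long, 14 wide, its top 205 mm above the bench. The point turns with the knob: its +x points along the bar to the white pointer line.
- thermostat_mark (a point): The bold 70-degree mark on the scale plate, 37 mm from the knob's axis.
- cooler: The dry tower cooler: a block of stacked fins 90 (x) x 50 (y) x 55 mm (z), about 0.3 kg, the tallest and largest of the cooling parts. Origin: its centre. Starts upright on the oven tray.
- heatsink1: A washed finned heatsink, bare aluminium, 80 (x, along the fins) x 45 (y) x 35 mm (z), about 0.14 kg. Origin: its centre. Starts base down in the white drip tray. Two to four of the four heatsinks are there; None if absent.
- heatsink2: A washed finned heatsink, bare aluminium, 80 (x, along the fins) x 45 (y) x 35 mm (z), about 0.14 kg. Origin: its centre. Starts base down in the white drip tray. Two to four of the four heatsinks are there; None if absent.
- heatsink3: A washed finned heatsink, bare aluminium, 80 (x, along the fins) x 45 (y) x 35 mm (z), about 0.14 kg. Origin: its centre. Starts base down in the white drip tray. Two to four of the four heatsinks are there; None if absent.
- heatsink4: A washed finned heatsink, bare aluminium, 80 (x, along the fins) x 45 (y) x 35 mm (z), about 0.14 kg. Origin: its centre. Starts base down in the white drip tray. Two to four of the four heatsinks are there; None if absent.
- drip_tray: White plastic drip tray, 230 (x) x 280 mm (y), fixed; floor 4 mm thick, walls 4 mm thick and 18 mm high. Origin: centre of its underside.
- mat: Cork mat, 200 (x) x 150 (y) x 3 mm, fixed on the bench. Origin: centre of its underside.
- spray: Bystander: clear bottle 68 mm across, 190 mm high; origin under its centre.
- jar: Bystander: white jar 60 mm across, 70 mm high; origin under its centre.
- flux: Bystander: small amber bottle 40 mm across, 90 mm high; origin under its centre.
- tape: Bystander: roll of tape 90 mm across, 25 mm high; origin under its centre.
- screwdriver: Bystander: screwdriver 200 mm long, lying along its x.
- brush: Bystander: brush 180 mm long, lying along its x.
Things that resemble listed ones, but are neither listed nor needed, are in the scene too. Leave any yellow look-alike of the heatsink3 alone. What is shaped like the cooler but blue is not meant.

How it is judged (in metres and radians):
On the way, in this order (a step that is already met when the one before it is completed fails the run):
1. cooler on the mat, all the heatsinks on the tray, tray slid home (x of cooler in the frame of mat between -0.1 and 0.1 m and y of cooler in the frame of mat between -0.075 and 0.075 m and z of cooler in the frame of mat below 0.06 m and linear speed of cooler below 0.03 m/s and x of heatsink1 in the frame of tray_mid between -0.085 and 0.085 m and y of heatsink1 in the frame of tray_mid between -0.112 and 0.112 m and z of heatsink1 in the frame of tray_mid between 0.005 and 0.032 m and x of heatsink2 in the frame of tray_mid between -0.085 and 0.085 m and y of heatsink2 in the frame of tray_mid between -0.112 and 0.112 m and z of heatsink2 in the frame of tray_mid between 0.005 and 0.032 m and x of heatsink3 in the frame of tray_mid between -0.085 and 0.085 m and y of heatsink3 in the frame of tray_mid between -0.112 and 0.112 m and z of heatsink3 in the frame of tray_mid between 0.005 and 0.032 m and x of heatsink4 in the frame of tray_mid between -0.085 and 0.085 m and y of heatsink4 in the frame of tray_mid between -0.112 and 0.112 m and z of heatsink4 in the frame of tray_mid between 0.005 and 0.032 m and value of joint tray below 0.006 m), for 0.2 s.
2. door shut and held by its catch (value of joint door below 0.02 rad), for 0.2 s.
3. thermostat turned up to the bold mark (value of joint thermostat between 2.488 and 2.748 rad), for 0.2 s.
At the end, for the whole second after the job is handed in: The cooler rests on the cork mat (its centre over the mat); every heatsink lies on the tray's floor, none stacked or standing on end; the tray is within 6 mm of home; the door is seated (within 0.02 rad of shut); the thermostat is within 0.13 rad (2.5 degrees on the scale) of the bold mark (all of step 1 and all of step 3 and value of joint door below 0.02 rad); the robot touches nothing.
It fails at once if a bystander is moved more than 5 cm (distance of any of spray, jar, flux, tape, screwdriver, brush from where it was at the start of the episode above 0.05 m).
It fails at once if the thermostat reaches the bold mark's range while the door is open (value of joint thermostat above 2.4 rad and value of joint door above 0.06 rad).
Of heatsink1, heatsink2, heatsink3, heatsink4 only 2 to 4 are there at a start; the rules pass over those that are not, and their reading is None.
At some moment in a run one of heatsink1, heatsink2, heatsink3, heatsink4, cooler may be knocked a few centimetres aside while the robot is not near it.
Once in a run the grip may slacken for a moment while it holds something.
It also fails if it takes over 210 s, if anything falls off the work surface, if the arm or the gripper's body presses on something with over 40 N, if the wrist force passes 120 N, or if a joint passes its speed limit or range.

## Working session

There is one attempt and no reset: what is moved stays moved. The work goes in short steps, Python scripts to look and compute and a shell command to move; the robot and the scene stay as the last step left them, time stands still between calls to the robot, and variables do not carry over. Pictures are saved under pics/ and viewed, at most 14 in all, crops included, and the job is handed in when it is done.

```bash
ls; mkdir -p pics
python3 - <<'E'
from cell import ctrl
import cv2,numpy as np,json
np.set_printoptions(precision=4,suppress=True)
s=ctrl.read_state(); print(s)
for n in("scene","top"):
    d=ctrl.get_image(n); cv2.imwrite(f"pics/{n}0.png",d["pixels"][:,:,::-1])
    print(n,{k:v for k,v in d.items() if k!="pixels"})
E
```

```text
pics
{'clock': 0.0, 'qpos': array([-1.4108,  0.6293,  0.0384,  1.5184, -0.027 ,  0.9963, -0.02  ]), 'qd': array([-0.0018,  0.0003, -0.0003, -0.0004, -0.001 ,  0.0004, -0.0018]), 'tau': array([ -0.0004, -56.3397,   1.2263, -19.345 ,   0.011 ,   0.0103,
        -0.    ]), 'eef_pos': array([145.363 , 632.8755, 230.4105]), 'tool_rot': array([-3.1397,  0.    ,  2.9158]), 'force': array([ 0.3213, -0.6492, -0.5852]), 'torque': array([-0.0058, -0.0339,  0.0108]), 'gripper_force': 0.0, 'width': 85.29551510429279}
scene {'fx': 429.9569421248363, 'fy': 429.9569421248363, 'cx': 275.90814877691446, 'cy': 208.8320940742407, 'pose': array([[  -0.6283,   -0.6645,    0.4046,  960.8264],
       [   0.7778,   -0.5256,    0.3446,  450.3195],
       [  -0.0163,    0.5312,    0.8471, 1090.4186],
       [   0.    ,    0.    ,    0.    ,    1.    ]])}
top {'fx': 382.65801800148927, 'fy': 382.65801800148927, 'cx': 284.7987904540497, 'cy': 208.52566332786736, 'pose': array([[   0.0192,    0.9797,   -0.1996,  306.8656],
       [  -0.9998,    0.019 ,   -0.0033,   32.6942],
       [   0.0006,    0.1996,    0.9799, 1132.256 ],
       [   0.    ,    0.    ,    0.    ,    1.    ]])}
```

Run:
```python
import cv2
for n in("scene","top"):
    cv2.imwrite(f"pics/{n}0b.png",cv2.resize(cv2.imread(f"pics/{n}0.png"),(800,600),interpolation=cv2.INTER_CUBIC))
```

```text
(no output)
```

View pics/top0b.png

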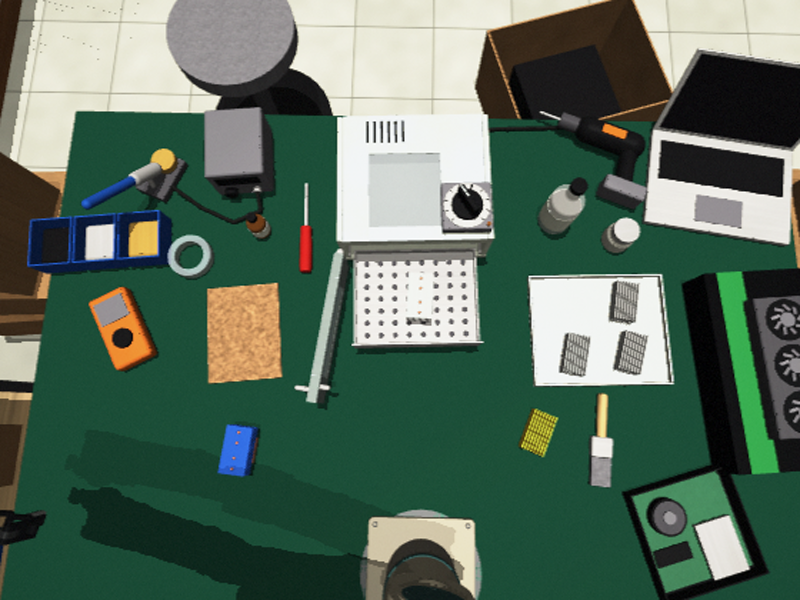

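View pics/scene0b.png

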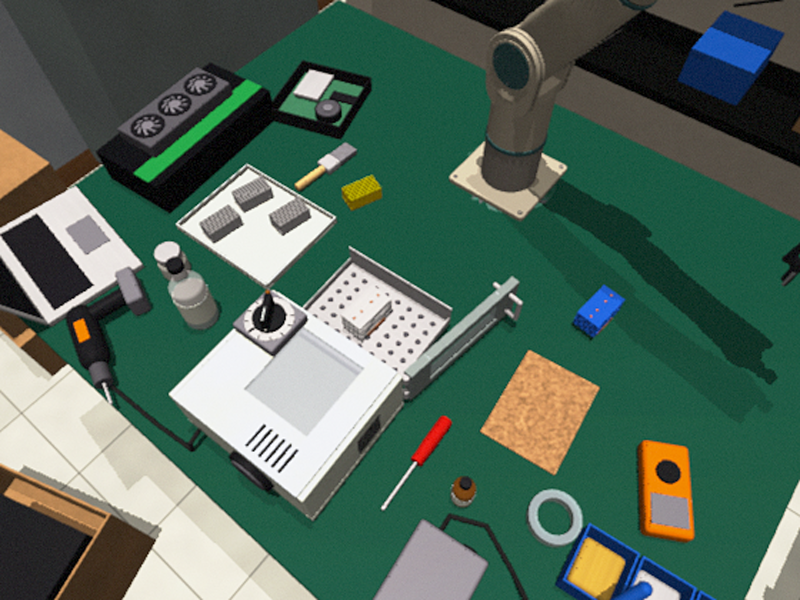

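```bash
cat > h.py <<'E'
import numpy as np,cv2
from cell import ctrl
from scipy.spatial.transform import Rotation as Ro
np.set_printoptions(precision=1,suppress=True)
def cam(n):
    s=ctrl.read_state(); d=ctrl.get_image(n)
    if n=="wrist":
        T=np.eye(4); T[:3,:3]=Ro.from_euler("xyz",s["tool_rot"]).as_matrix(); T[:3,3]=s["eef_pos"]
        d["pose"]=T@d["T_tool_cam"]
    return d
def ray(d,u,v,z):
    r=d["pose"][:3,:3]@np.array([(u-d["cx"])/d["fx"],-(v-d["cy"])/d["fy"],-1]); o=d["pose"][:3,3]
    return (o+r*(z-o[2])/r[2])
def proj(d,p):
    q=np.linalg.inv(d["pose"])@np.append(p,1); return np.array([d["cx"]+d["fx"]*q[0]/-q[2], d["cy"]-d["fy"]*q[1]/-q[2]])
def go(x=None,y=None,z=None,yaw=None):
    """print needed tool-frame shift (m) and turn (deg)"""
    s=ctrl.read_state(); R=Ro.from_euler("xyz",s["tool_rot"]); p=s["eef_pos"]
    t=np.array([a if a is not None else b for a,b in zip((x,y,z),p)])
    sh=R.inv().apply(t-p)/1000
    print("shift m",np.round(sh,4)," rows",np.ceil(np.abs(np.linalg.norm(sh))/.0417))
    if yaw is not None:
        G=Ro.from_euler("xyz",[np.pi,0,yaw]); print("turn deg",np.round(np.degrees((R.inv()*G).as_rotvec()),1))
E
python3 - <<'E'
import cv2,numpy as np
a=cv2.imread("pics/top0.png")
def c(x,y,w,h,W,H): return cv2.resize(a[y:y+h,x:x+w],(W,H),interpolation=cv2.INTER_CUBIC)
o=np.vstack([np.hstack([c(230,160,120,90,400,300),c(365,180,120,90,400,300)]),np.hstack([c(295,115,60,60,300,300),c(140,190,100,100,300,300),c(210,170,40,60,200,300)])])
cv2.imwrite("pics/c1.png",o)
E
```

```text
(no output)
```

View pics/c1.png

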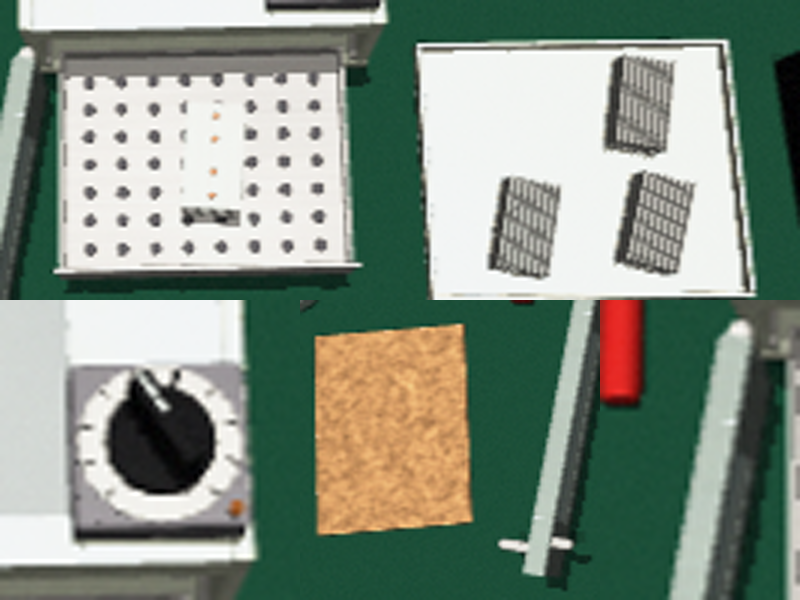

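Run:
```python
from h import *
d=cam("top")
A=lambda x,y:(230+x/3.3333,160+y/3.3333)
B=lambda x,y:(365+(x-400)/3.3333,180+y/3.3333)
K=lambda x,y:(295+x/5,115+(y-300)/5)
M=lambda x,y:(140+(x-300)/3,190+(y-300)/3)
D=lambda x,y:(210+(x-600)/5,170+(y-300)/5)
def f(n,C,z,pts):
    P=np.array([ray(d,*C(*p),z)[:2] for p in pts]); print(n,P.round(0).tolist(),"mean",P.mean(0))
    if len(P)==4: 
        v=(P[0]+P[1]-P[2]-P[3])/2; w=(P[0]+P[3]-P[1]-P[2])/2
        print("   len",np.linalg.norm(v),np.linalg.norm(w),"yaw deg",np.degrees(np.arctan2(v[1],v[0])))
f("cooler",A,87,[(188,100),(243,100),(241,207),(181,207)])
f("hsA",B,39,[(623,55),(676,61),(664,155),(614,150)])
f("hsB",B,39,[(510,177),(560,184),(546,277),(499,272)])
f("hsC",B,39,[(640,172),(694,180),(680,274),(628,268)])
f("mat",M,3,[(315,337),(463,324),(471,521),(318,535)])
f("trayfront",A,82,[(57,272),(360,266)])
f("oventopfront",A,140,[(18,30),(382,22)])
f("drip",B,18,[(416,44),(728,40),(755,292),(430,298)])
f("knob",K,173,[(161,440)])
f("bar",K,205,[(137,375),(190,488)])
f("door",D,118,[(735,325)]); f("doortip",M,118,[(535,572)])
f("bold",K,164,[(177,378)])
w=cam("wrist"); print(w["T_tool_cam"],w["fx"])
```

```text
cooler [[573.0, 33.0], [574.0, -14.0], [482.0, -13.0], [481.0, 37.0]] mean [527.7  10.7]
   len 91.66950226521266 48.13824871054084 yaw deg -1.5278599142874838
hsA [[574.0, -395.0], [569.0, -441.0], [485.0, -425.0], [489.0, -382.0]] mean [ 529.5 -410.6]
   len 85.60234068279199 44.88275822040803 yaw deg -9.606877428377832
hsB [[464.0, -291.0], [458.0, -334.0], [379.0, -318.0], [382.0, -278.0]] mean [ 420.7 -305.2]
   len 82.00878589986883 41.57095976564419 yaw deg -9.933020737361373
hsC [[470.0, -403.0], [464.0, -450.0], [383.0, -432.0], [388.0, -388.0]] mean [ 426.3 -418.3]
   len 83.3936906716407 45.36034702272363 yaw deg -11.274111188072304
mat [[548.0, 459.0], [564.0, 311.0], [367.0, 290.0], [351.0, 438.0]] mean [457.6 374.6]
   len 197.92692791429275 148.89829608204414 yaw deg 6.087910753559699
trayfront [[426.0, 138.0], [436.0, -112.0]] mean [430.8  13.1]
oventopfront [[615.0, 172.0], [628.0, -124.0]] mean [621.7  24. ]
drip [[586.0, -217.0], [595.0, -498.0], [371.0, -505.0], [360.0, -224.0]] mean [ 477.7 -361. ]
   len 225.02704563740824 281.11321492201546 yaw deg 1.6788545110958935
knob [[682.0, -73.0]] mean [681.7 -73.1]
bar [[704.0, -57.0], [644.0, -84.0]] mean [674.  -70.7]
door [[605.0, 170.0]] mean [605.1 169.5]
doortip [[318.0, 206.0]] mean [318.4 205.5]
bold [[721.0, -83.0]] mean [720.7 -82.8]
[[  -0.     1.     0.3   65.6]
 [   1.     0.     0.    -0.5]
 [   0.     0.3   -1.  -141.9]
 [   0.     0.     0.     1. ]] 322.8086213675876
```

Candidates (800×600 top view): the cooler is the bare white block on the tray at (418,296), with a blue look-alike at (238,450). The heatsinks are the three grey ones in the drip tray at (624,300), (575,355) and (631,352), with a yellow look-alike at (540,432). The close crop confirms the choice: white fins and copper dots for the cooler, bare grey fins for the heatsinks. The mat is at (245,332), the door stands open on the left at (330,330), and the knob is at (467,203).

```bash
python3 -m handwheel '[[[0,0,-5.75],[-0.02,-0.02,0],0],[[0,0,-5.75],[-0.02,-0.02,0],0],[[0,0,0],[-0.025,-0.03,0],0],[[0,0,0],[-0.025,-0.03,0],0],[[0,0,0],[-0.025,-0.03,0],0]]'
python3 -m handwheel '[[[0,0,0],[-0.025,-0.032,0],0],[[0,0,0],[-0.025,-0.032,0],0],[[0,0,0],[-0.025,-0.032,0],0],[[0,0,0],[-0.025,-0.032,0],0],[[0,0,0],[-0.025,-0.032,0],0]]'
python3 -c "
from h import *
go(528,11,200,np.radians(178.5))"
```

```text
clock: 0.62
eef_pos: [251.3, 493.8, 231.1]
tool_rot: [-3.141, -0.0, 3.117]
force: [0.3, -0.5, 0.9]
width: 85.5
gripper_force: 0.0
clock: 1.03
eef_pos: [372.3, 330.5, 231.4]
tool_rot: [3.141, 0.0, 3.117]
force: [1.0, 0.5, -0.4]
width: 85.3
gripper_force: 0.0
shift m [-0.2 -0.3  0. ]  rows 9.0
turn deg [0.  0.  0.1]
```

```bash
sed -i 's/np.round(sh,4)/(1000*sh).round(1).tolist(),"mm"/; s/shift m/shift/' h.py
python3 -m handwheel '[[[0,0,0],[-0.0164,-0.0316,0],0],[[0,0,0],[-0.0164,-0.0316,0],0],[[0,0,0],[-0.0164,-0.0316,0],0],[[0,0,0],[-0.0164,-0.0316,0],0],[[0,0,0],[-0.0164,-0.0316,0],0]]' >/dev/null
python3 -m handwheel '[[[0,0,0],[-0.0164,-0.0316,0],0],[[0,0,0],[-0.0164,-0.0316,0],0],[[0,0,0],[-0.0164,-0.0316,0],0],[[0,0,0],[-0.0164,-0.0316,0],0],[[0,0,0],[0,0,0],0]]'
python3 -c "
from h import *
go(528,11,200,np.radians(178.5))
d=cam('wrist');cv2.imwrite('pics/w1.png',d['pixels'][:,:,::-1]);np.savez('w1.npz',**{k:v for k,v in d.items() if k!='pixels'})
t=cam('top');print([proj(t,p) for p in ((528,11,87),)])"
```

```text
clock: 1.87
eef_pos: [514.9, 35.7, 231.5]
tool_rot: [-3.137, 0.003, 3.106]
force: [0.8, -1.0, -0.3]
width: 85.4
gripper_force: 0.0
shift [-13.9, -24.0, 31.6] mm  rows 2.0
turn deg [-0.3  0.2 -0.6]
[array([293.9, 205.8])]
```

View pics/w1.png

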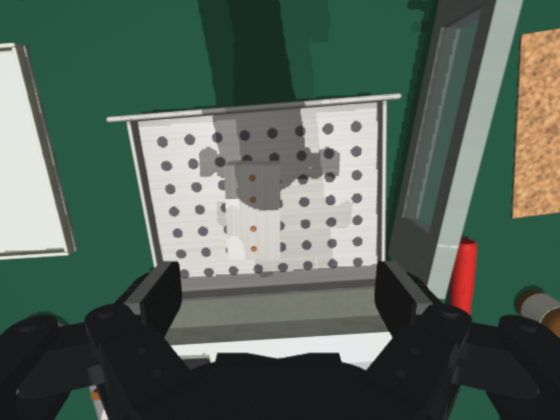

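Wrist view: the cooler spans about (226,162) to (281,263). The tray front panel is at the top, the door on the right and the mat at far right.

```bash
python3 -c "
from h import *
d=dict(np.load('w1.npz'))
for p in ((228,163),(278,163),(225,262),(280,264)): print(ray(d,*p,87))
for p in ((108,120),(400,97)): print('front',ray(d,*p,82))
a=ray(d,253,178,87);b=ray(d,253,249,87);print(a,b)"
```

```text
[479.1  -8.1  87. ]
[480.7  36.   87. ]
[573.2 -18.3  87. ]
[577.1  34.4  87. ]
front [ 438.7 -110.4   82. ]
front [429.3 141.7  82. ]
[493.2  13.2  87. ] [560.8   9.3  87. ]
```

```bash
python3 -m handwheel '[[[0,0,0],[-0.0135,-0.024,0],0],[[0,0,0],[0,0,0.03],0],[[0,0,0],[0,0,0.03],0],[[0,0,0],[0,0,0.03],0],[[0,0,0],[0,0,0],0]]'
python3 -c "
from h import *
go(527.5,11,52,np.radians(178))"
```

```text
clock: 2.38
eef_pos: [520.5, 21.5, 136.8]
tool_rot: [-3.142, -0.01, 3.119]
force: [-0.6, -0.6, 0.8]
width: 85.5
gripper_force: 0.0
shift [-8.1, -10.3, 84.7] mm  rows 3.0
turn deg [-0.  -0.6  0.7]
```

```bash
python3 -m handwheel '[[[0,0,0.5],[-0.008,-0.0103,0],0],[[0,0,0],[0,0,0.028],0],[[0,0,0],[0,0,0.028],0],[[0,0,0],[0,0,0.028],0],[[0,0,0],[0,0,0],0]]'
python3 -c "
from h import *
go(527.5,11,52,np.radians(178))"
```

```text
clock: 2.8
eef_pos: [531.3, 9.5, 55.2]
tool_rot: [-3.141, -0.005, 3.108]
force: [-0.7, 0.6, 0.4]
width: 85.3
gripper_force: 0.0
shift [3.9, 1.4, 3.2] mm  rows 1.0
turn deg [-0.  -0.3  0.1]
```

Close and lift.

```bash
python3 -m handwheel '[[[0,0,0],[0.003,0.001,0.003],1],[[0,0,0],[0,0,0],1],[[0,0,0],[0,0,0],1],[[0,0,0],[0,0,0],1],[[0,0,0],[0,0,0],1]]'
python3 -m handwheel '[[[0,0,0],[0,0,-0.03],1],[[0,0,0],[0,0,-0.04],1],[[0,0,0],[0,0,-0.04],1],[[0,0,0],[0,0,-0.04],1],[[0,0,0],[0,0,-0.02],1]]'
python3 -c "
from h import *
go(457,374,230,np.radians(178))"
```

```text
clock: 3.22
eef_pos: [531.3, 10.6, 56.6]
tool_rot: [3.141, 0.004, 3.108]
force: [0.4, 0.2, 7.3]
width: 49.5
gripper_force: 63.2
clock: 3.63
eef_pos: [531.6, 10.5, 230.1]
tool_rot: [3.141, 0.008, 3.108]
force: [0.5, 0.5, -3.6]
width: 49.6
gripper_force: 64.8
shift [86.9, 360.7, -0.3] mm  rows 9.0
turn deg [0.  0.5 0.1]
```

```bash
python3 -m handwheel '[[[0,0,0],[0.0087,0.036,0],1],[[0,0,0],[0.0087,0.036,0],1],[[0,0,0],[0.0087,0.036,0],1],[[0,0,0],[0.0087,0.036,0],1],[[0,0,0],[0.0087,0.036,0],1]]' |tail -2
python3 -m handwheel '[[[0,0,0],[0.0087,0.036,0],1],[[0,0,0],[0.0087,0.036,0],1],[[0,0,0],[0.0087,0.036,0],1],[[0,0,0],[0.0087,0.036,0],1],[[0,0,0],[0.0087,0.036,0],1]]'
python3 -c "
from h import *
go(457,374,32,np.radians(178))"
```

```text
width: 49.0
gripper_force: 64.6
clock: 4.47
eef_pos: [453.9, 374.7, 225.3]
tool_rot: [3.141, 0.001, 3.108]
force: [1.9, -0.3, -3.7]
width: 49.1
gripper_force: 64.6
shift [-3.0, -0.7, 193.3] mm  rows 5.0
turn deg [0.  0.  0.1]
```

```bash
python3 -m handwheel '[[[0,0,0],[0,0,0.04],1],[[0,0,0],[0,0,0.04],1],[[0,0,0],[0,0,0.04],1],[[0,0,0],[0,0,0.04],1],[[0,0,0],[0,0,0.022],1]]'
python3 -m handwheel '[[[0,0,0],[0,0,0.006],1],[[0,0,0],[0,0,0.004],1],[[0,0,0],[0,0,0.0],1]]'
python3 -c "
from h import *
go(457,374,28,np.radians(178))"
```

```text
clock: 4.88
eef_pos: [452.8, 371.6, 39.1]
tool_rot: [-3.138, -0.004, 3.108]
force: [-0.5, -0.7, -3.6]
width: 49.1
gripper_force: 64.3
clock: 5.13
eef_pos: [455.5, 373.7, 33.1]
tool_rot: [3.141, 0.001, 3.108]
force: [-0.0, 0.4, -3.3]
width: 49.0
gripper_force: 64.3
shift [-1.5, 0.3, 5.1] mm  rows 1.0
turn deg [0.1 0.1 0.1]
```

```bash
python3 -m handwheel '[[[0,0,0],[0,0,0.003],1],[[0,0,0],[0,0,0.002],1],[[0,0,0],[0,0,0.0],1]]'
python3 -m handwheel '[[[0,0,0],[0,0,0],0.1],[[0,0,0],[0,0,0],0.1],[[0,0,0],[0,0,0],0.0],[[0,0,0],[0,0,0],0]]'
python3 -m handwheel '[[[0,0,0],[0,0,-0.03],0],[[0,0,0],[0,0,-0.04],0],[[0,0,0],[0,0,-0.04],0],[[0,0,0],[0,0,-0.04],0],[[0,0,0],[0,0,-0.04],0]]'
python3 -c "
from h import *
go(421,-305,220,np.radians(170))"
```

```text
clock: 5.38
eef_pos: [455.5, 373.8, 28.5]
tool_rot: [3.14, 0.002, 3.108]
force: [-0.6, 0.6, -2.8]
width: 49.3
gripper_force: 64.4
clock: 5.72
eef_pos: [455.2, 373.6, 27.9]
tool_rot: [3.141, 0.001, 3.108]
force: [-0.2, 0.5, 0.8]
width: 85.3
gripper_force: 0.0
clock: 6.13
eef_pos: [454.6, 373.0, 219.5]
tool_rot: [3.141, 0.0, 3.108]
force: [0.1, 0.4, -0.7]
width: 85.3
gripper_force: 0.0
shift [10.6, -678.8, -0.6] mm  rows 17.0
turn deg [0.  0.  8.1]
```

```bash
for i in 1; do
python3 -m handwheel '[[[0,0,0],[0,-0.04,0],0],[[0,0,0],[0,-0.04,0],0],[[0,0,0],[0,-0.04,0],0],[[0,0,0],[0,-0.04,0],0],[[0,0,0],[0,-0.04,0],0]]' |head -2
python3 -m handwheel '[[[0,0,0],[0,-0.04,0],0],[[0,0,0],[0,-0.04,0],0],[[0,0,0],[0,-0.04,0],0],[[0,0,0],[0,-0.04,0],0],[[0,0,0],[0,-0.04,0],0]]' |head -2
python3 -m handwheel '[[[0,0,0],[0,-0.04,0],0],[[0,0,0],[0,-0.04,0],0],[[0,0,0],[0,-0.04,0],0],[[0,0,0],[0,-0.04,0],0],[[0,0,4],[0,-0.04,0],0]]' |head -2
python3 -m handwheel '[[[0,0,4],[0,-0.02,0],0],[[0,0,0],[0,-0.02,0],0],[[0,0,0],[0,0,0],0]]'; done
python3 -c "
from h import *
go(421,-305,220,np.radians(170))
d=cam('wrist');cv2.imwrite('pics/w2.png',d['pixels'][:,:,::-1]);np.savez('w2.npz',**{k:v for k,v in d.items() if k!='pixels'})
t=cam('top');cv2.imwrite('pics/t2.png',cv2.resize(t['pixels'][:,:,::-1],(800,600)))"
```

```text
clock: 6.55
eef_pos: [447.7, 171.7, 217.8]
clock: 6.97
eef_pos: [441.0, -28.3, 217.7]
clock: 7.38
eef_pos: [434.1, -228.5, 217.7]
clock: 7.63
eef_pos: [427.8, -270.7, 217.5]
tool_rot: [-3.139, 0.001, 2.961]
force: [0.4, -0.9, -0.1]
width: 85.0
gripper_force: 0.0
shift [0.5, -35.0, -2.4] mm  rows 1.0
turn deg [-0.2  0.  -0.3]
```

View pics/w2.png

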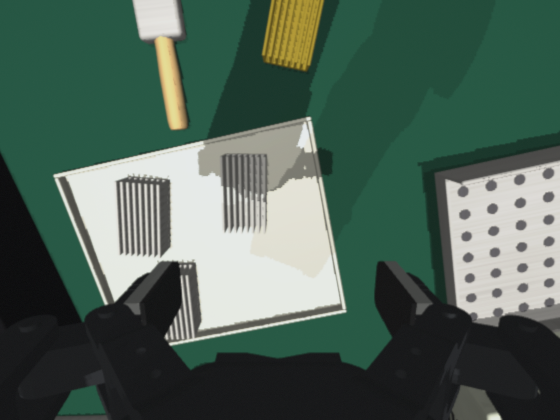

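Wrist view: heatsink B is at (245,194), C at (141,217) and A at (180,300), partly hidden by the finger. All the fins line up with the tool.

```bash
python3 -c "
from h import *
d=dict(np.load('w2.npz'))
for q in (((222,154),(267,154),(268,232),(224,233)),((117,181),(161,181),(166,254),(121,254))):
  P=np.array([ray(d,*p,39) for p in q]);print(P.mean(0),P.tolist())
  m=P[2]+P[3]-P[0]-P[1];print(np.degrees(np.arctan2(m[1],m[0])))
go(*P.mean(0)[:2])
"
```

```text
[ 422.6 -304.4   39. ] [[378.8736622250328, -318.44311397795775, 39.0], [386.825787604024, -275.0483809473236, 39.0], [465.9758126669468, -289.21636929723167, 39.0], [458.7992301180211, -334.6925805131981, 38.99999999999994]]
-10.82507679380801
[ 428.2 -415.4   39. ] [[385.9555729522507, -428.06928643863057, 39.0], [393.9063117673435, -384.6152239612892, 39.0], [470.69317674450895, -400.7624565702876, 39.00000000000006], [462.0884430842623, -448.004700726759, 39.0]]
-13.276561088649375
shift [-25.4, -147.4, -0.1] mm  rows 4.0
```

```bash
python3 -m handwheel '[[[0,0,-0.5],[0.0005,-0.035,0],0],[[0,0,0],[0,0,0.03],0],[[0,0,0],[0,0,0.03],0],[[0,0,0],[0,0,0.03],0],[[0,0,0],[0,0,0],0]]'
python3 -c "
from h import *
go(421.7,-304.8,10.5,np.radians(169.5))"
```

```text
clock: 8.15
eef_pos: [420.1, -296.1, 123.0]
tool_rot: [3.136, -0.009, 2.979]
force: [-0.7, 0.2, -0.3]
width: 85.1
gripper_force: 0.0
shift [-4.0, -8.9, 112.4] mm  rows 3.0
turn deg [ 0.3 -0.5  1.2]
```

```bash
python3 -m handwheel '[[[0,0,1],[-0.004,-0.009,0.01],0],[[0,0,0],[0,0,0.03],0],[[0,0,0],[0,0,0.03],0],[[0,0,0],[0,0,0.03],0],[[0,0,0],[0,0,0],0]]'
python3 -c "
from h import *
go(421.7,-304.8,10.5,np.radians(169.5))"
```

```text
clock: 8.57
eef_pos: [423.9, -308.5, 24.2]
tool_rot: [3.139, -0.005, 2.96]
force: [-0.9, -0.2, 0.8]
width: 85.3
gripper_force: 0.0
shift [2.8, 3.2, 13.7] mm  rows 1.0
turn deg [ 0.1 -0.3  0.1]
```

```bash
python3 -m handwheel '[[[0,0,0],[0.002,0.003,0.012],0],[[0,0,0],[0,0,0],0],[[0,0,0],[0,0,0],1],[[0,0,0],[0,0,0],1],[[0,0,0],[0,0,0],1]]'
python3 -m handwheel '[[[0,0,0],[0,0,0],1],[[0,0,0],[0,0,0],1]]'
python3 -m handwheel '[[[0,0,0],[0,0,-0.03],1],[[0,0,0],[0,0,-0.04],1],[[0,0,0],[0,0,-0.04],1],[[0,0,0],[0,0,-0.03],1],[[0,0,0],[0,0,0],1]]'
python3 -c "
from h import *
c,s=np.cos(np.radians(2.4)),np.sin(np.radians(2.4))
f=lambda X,Y:(530.5+c*X-s*Y,17.5+s*X+c*Y)
for Y in(-70,0,70):print(f(-15,Y))
go(*f(-15,-70),155,np.radians(182.4))"
```

```text
clock: 8.98
eef_pos: [424.7, -307.4, 17.0]
tool_rot: [-3.14, 0.003, 2.959]
force: [0.3, 0.8, -0.6]
width: 51.3
gripper_force: 0.0
clock: 9.15
eef_pos: [424.5, -307.3, 17.0]
tool_rot: [-3.141, 0.003, 2.959]
force: [-0.1, 0.8, 8.5]
width: 44.0
gripper_force: 62.1
clock: 9.57
eef_pos: [426.8, -309.2, 161.8]
tool_rot: [-3.137, 0.011, 2.959]
force: [1.3, -0.8, -1.9]
width: 43.9
gripper_force: 61.9
(np.float64(518.4444533095611), np.float64(-53.06673291285807))
(np.float64(515.5131575485171), np.float64(16.871865194062007))
(np.float64(512.5818617874731), np.float64(86.8104633009821))
shift [-43.6, 268.5, 6.0] mm  rows 7.0
turn deg [ -0.3   0.6 -12.9]
```

```bash
python3 -m handwheel '[[[0,0,-6.45],[0,0,0],1],[[0,0,-6.45],[0,0,0],1],[[0,0,0],[-0.0145,0.036,0],1],[[0,0,0],[-0.0145,0.036,0],1],[[0,0,0],[-0.0145,0.036,0],1]]' | tail -2
python3 -m handwheel '[[[0,0,0],[-0.0145,0.036,0],1],[[0,0,0],[-0.0145,0.036,0],1],[[0,0,0],[-0.0145,0.036,0],1],[[0,0,0],[-0.0145,0.036,0],1],[[0,0,0],[0,0,0],1]]'
python3 -c "
from h import *
go(518.4,-53,46,np.radians(182.4))"
```

```text
width: 43.8
gripper_force: 61.8
clock: 10.4
eef_pos: [516.9, -40.1, 155.3]
tool_rot: [3.136, 0.003, -3.086]
force: [0.4, 0.9, -1.2]
width: 43.9
gripper_force: 61.8
shift [-0.4, -13.6, 109.2] mm  rows 3.0
turn deg [0.3 0.2 0.8]
```

```bash
python3 -m handwheel '[[[0,0,0.8],[0,-0.0136,0],1],[[0,0,0],[0,0,0.03],1],[[0,0,0],[0,0,0.03],1],[[0,0,0],[0,0,0.03],1],[[0,0,0],[0,0,0],1]]'
python3 -c "
from h import *
go(518.4,-53,45,np.radians(182.4))"
```

```text
clock: 10.82
eef_pos: [510.5, -65.0, 60.8]
tool_rot: [3.141, -0.01, -3.114]
force: [-0.2, 0.4, -1.2]
width: 44.5
gripper_force: 40.9
shift [-8.4, 11.8, 15.8] mm  rows 1.0
turn deg [ 0.  -0.6 -0.8]
```

```bash
python3 -m handwheel '[[[0,0,0],[0,0,0],1],[[0,0,0],[0,0,0],1]]'
python3 -c "
from h import *
go(518.4,-53,45,np.radians(182.4))"
```

```text
clock: 10.98
eef_pos: [515.2, -65.0, 66.4]
tool_rot: [-3.141, 0.001, -3.114]
force: [-0.2, -0.9, -0.2]
width: 43.7
gripper_force: 67.4
shift [-3.5, 11.9, 21.3] mm  rows 1.0
turn deg [-0.   0.1 -0.8]
```

```bash
python3 -m handwheel '[[[0,0,0],[-0.0035,0.012,0],1],[[0,0,0],[0,0,0],1],[[0,0,0],[0,0,0],1]]'
python3 -c "
from h import *
d=cam('wrist');cv2.imwrite('pics/w3.png',d['pixels'][:,:,::-1]);go(518.4,-53,45,np.radians(182.4))"
```

```text
clock: 11.23
eef_pos: [519.2, -51.7, 67.1]
tool_rot: [-3.141, 0.003, -3.111]
force: [-1.2, 0.1, -0.8]
width: 43.7
gripper_force: 67.4
shift [0.4, -0.7, 21.8] mm  rows 1.0
turn deg [-0.   0.2 -0.7]
```

View pics/w3.png

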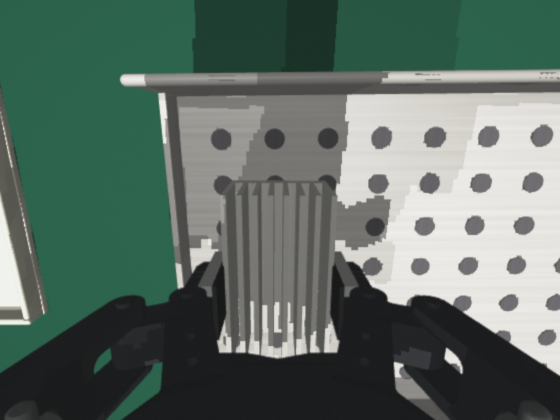

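The heatsink is still held, near edge at (278,185), over the right part of the tray. It may have slipped a little, so I'll lower by feel.

```bash
python3 -m handwheel '[[[0,0,0],[0,0,0.008],1],[[0,0,0],[0,0,0],1]]' |grep -E "pos|force"
python3 -m handwheel '[[[0,0,0],[0,0,0.005],1],[[0,0,0],[0,0,0],1]]' |grep -E "pos|force"
python3 -m handwheel '[[[0,0,0],[0,0,0.003],1],[[0,0,0],[0,0,0],1]]' |grep -E "pos|force"
```

```text
eef_pos: [517.4, -52.5, 56.8]
force: [-0.3, 0.4, -0.7]
gripper_force: 67.4
eef_pos: [517.2, -52.2, 51.4]
force: [-0.5, 0.9, -1.0]
gripper_force: 67.4
eef_pos: [517.5, -52.0, 48.7]
force: [0.2, 0.5, -1.0]
gripper_force: 67.4
```

```bash
python3 -m handwheel '[[[0,0,0],[0,0,0.003],1],[[0,0,0],[0,0,0],1],[[0,0,0],[0,0,0],1]]' |grep -E "pos|force"
python3 -m handwheel '[[[0,0,0],[0,0,0.002],1],[[0,0,0],[0,0,0],1],[[0,0,0],[0,0,0],1]]' |grep -E "pos|force"
```

```text
eef_pos: [517.7, -51.9, 46.1]
force: [0.2, 0.4, -2.0]
gripper_force: 67.4
eef_pos: [518.7, -52.0, 45.1]
force: [-0.4, 1.3, 4.7]
gripper_force: 68.3
```

```bash
python3 -m handwheel '[[[0,0,0],[0,0,0],0.35],[[0,0,0],[0,0,0],0.35],[[0,0,0],[0,0,0],0.35]]' |grep -E "pos|force|wid"
python3 -m handwheel '[[[0,0,0],[0,0,-0.03],0.35],[[0,0,0],[0,0,-0.04],0.35],[[0,0,0],[0,0,-0.04],0.1],[[0,0,0],[0,0,-0.03],0],[[0,0,0],[0,0,0],0]]' |grep -E "pos|force|wid"
python3 -c "
from h import *
go(427,-417,170,np.radians(168.5))"
```

```text
eef_pos: [517.8, -52.0, 44.3]
force: [-0.2, 0.3, 0.5]
width: 55.6
gripper_force: 0.0
eef_pos: [521.6, -52.4, 190.1]
force: [0.6, 0.1, -0.2]
width: 85.2
gripper_force: 0.0
shift [105.3, -361.7, 19.2] mm  rows 10.0
turn deg [ 0.   0.6 13.1]
```

```bash
python3 -m handwheel '[[[0,0,0],[0.0105,-0.036,0],0],[[0,0,0],[0.0105,-0.036,0],0],[[0,0,0],[0.0105,-0.036,0],0],[[0,0,0],[0.0105,-0.036,0],0],[[0,0,0],[0.0105,-0.036,0],0]]' |grep pos
python3 -m handwheel '[[[0,0,0],[0.0105,-0.036,0],0],[[0,0,0],[0.0105,-0.036,0],0],[[0,0,0],[0.0105,-0.036,0],0],[[0,0,0],[0.0105,-0.036,0],0],[[0,0,0],[0.0105,-0.036,0],0]]' |grep pos
python3 -m handwheel '[[[0,0,6.5],[0,0,0],0],[[0,0,6.5],[0,0,0],0],[[0,0,0],[0,0,0],0],[[0,0,0],[0,0,0],0]]'
python3 -c "
from h import *
go(427,-417,90,np.radians(168.5))
d=cam('wrist');cv2.imwrite('pics/w4.png',d['pixels'][:,:,::-1]);np.savez('w4.npz',**{k:v for k,v in d.items() if k!='pixels'})"
```

```text
eef_pos: [469.7, -234.8, 184.0]
eef_pos: [422.3, -416.3, 183.8]
clock: 14.12
eef_pos: [423.2, -414.3, 183.7]
tool_rot: [3.141, -0.001, 2.947]
force: [-0.3, 0.3, 0.2]
width: 85.1
gripper_force: 0.0
shift [-4.3, -1.9, 93.7] mm  rows 3.0
turn deg [ 0.  -0.1  0.4]
```

View pics/w4.png

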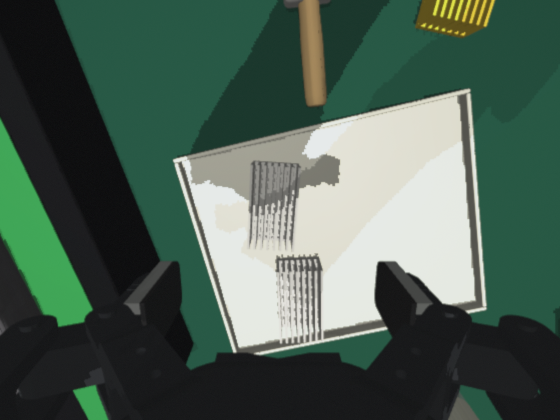

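C spans about (250,165) to (297,248) and A about (278,268) to (322,342).

```bash
python3 -c "
from h import *
d=dict(np.load('w4.npz'))
for q in (((252,165),(298,165),(294,249),(249,247)),((278,266),(321,266),(323,342),(281,342))):
  P=np.array([ray(d,*p,39) for p in q]);print(P.mean(0))
  m=P[2]+P[3]-P[0]-P[1];print(np.degrees(np.arctan2(m[1],m[0])),np.linalg.norm(m)/2)
"
```

```text
[ 428.4 -420.1   39. ]
-13.736859907096719 78.29090763463492
[ 531.6 -412.9   39. ]
-8.466823038429718 84.71272430990643
```

```bash
python3 -m handwheel '[[[0,0,1.9],[-0.0056,-0.0037,0],0],[[0,0,0],[0,0,0.035],0],[[0,0,0],[0,0,0.035],0],[[0,0,0],[0,0,0.035],0],[[0,0,0],[0,0,0.015],0]]' |grep pos
python3 -m handwheel '[[[0,0,0],[0,0,0],0],[[0,0,0],[0,0,0],0],[[0,0,0],[0,0,0],0]]' |grep pos
python3 -c "
from h import *
go(428,-419,15,np.radians(167))"
```

```text
eef_pos: [426.7, -416.7, 60.3]
eef_pos: [429.1, -420.1, 65.6]
shift [1.4, 0.9, 50.6] mm  rows 2.0
turn deg [-0.1  0.1 -0.1]
```

```bash
python3 -m handwheel '[[[0,0,0],[0,0,0.025],0],[[0,0,0],[0,0,0.025],0],[[0,0,0],[0,0,0],0],[[0,0,0],[0,0,0],0],[[0,0,0],[0,0,0],0]]' |grep pos
python3 -m handwheel '[[[0,0,0],[0,0,0],1],[[0,0,0],[0,0,0],1],[[0,0,0],[0,0,0],1],[[0,0,0],[0,0,0],1],[[0,0,0],[0,0,0],1]]' |grep -E "pos|wid|for"
python3 -m handwheel '[[[0,0,0],[0,0,-0.03],1],[[0,0,0],[0,0,-0.04],1],[[0,0,0],[0,0,-0.04],1],[[0,0,0],[0,0,-0.03],1],[[0,0,0],[0,0,0],1]]' |grep -E "pos|wid|for"
python3 -c "
from h import *
go(515.5,16.9,155,np.radians(182.4))"
```

```text
eef_pos: [429.1, -420.6, 16.2]
eef_pos: [428.7, -420.2, 15.6]
force: [-0.9, 0.8, 6.7]
width: 44.0
gripper_force: 61.7
eef_pos: [431.0, -422.8, 161.1]
force: [0.5, -1.3, -1.0]
width: 44.2
gripper_force: 61.6
shift [18.6, 447.4, 3.2] mm  rows 11.0
turn deg [ -0.4   0.6 -15.7]
```

```bash
python3 -m handwheel '[[[0,0,-5.1],[0,0,0],1],[[0,0,-5.1],[0,0,0],1],[[0,0,-5.1],[0,0,0],1],[[0,0,0],[-0.008,0.036,0],1],[[0,0,0],[-0.008,0.039,0],1]]' |grep pos
python3 -m handwheel '[[[0,0,0],[-0.008,0.039,0],1],[[0,0,0],[-0.008,0.039,0],1],[[0,0,0],[-0.008,0.039,0],1],[[0,0,0],[-0.008,0.039,0],1],[[0,0,0],[-0.008,0.039,0],1]]' |grep pos
python3 -m handwheel '[[[0,0,0],[-0.008,0.039,0],1],[[0,0,0],[-0.008,0.039,0],1],[[0,0,0],[-0.008,0.039,0],1],[[0,0,0],[-0.008,0.039,0],1],[[0,0,0],[-0.008,0.039,0],1]]' |grep pos
python3 -m handwheel '[[[0,0,0],[-0.008,0.039,0],1],[[0,0,0],[0,0,0],1],[[0,0,0],[0,0,0],1],[[0,0,0],[0,0,0],1]]' |grep -E "pos|rot|wid|for"
python3 -c "
from h import *
go(512.5,88.8,46,np.radians(182.4))"
```

```text
eef_pos: [440.0, -346.4, 154.0]
eef_pos: [474.0, -145.9, 154.1]
eef_pos: [506.9, 50.5, 154.1]
eef_pos: [513.3, 87.5, 154.0]
tool_rot: [-3.141, -0.001, -3.105]
force: [-0.3, -0.0, -1.5]
width: 43.9
gripper_force: 61.5
shift [0.7, 1.4, 108.0] mm  rows 3.0
turn deg [-0.  -0.1 -0.3]
```

```bash
python3 -m handwheel '[[[0,0,0],[0,0.001,0.03],1],[[0,0,0],[0,0,0.03],1],[[0,0,0],[0,0,0.03],1],[[0,0,0],[0,0,0.01],1],[[0,0,0],[0,0,0],1]]' |grep pos
python3 -m handwheel '[[[0,0,0],[0,0,0],1],[[0,0,0],[0,0,0],1]]' |grep -E "pos|for"
python3 -c "
from h import *
go(512.5,88.8,43,np.radians(182.4))"
```

```text
eef_pos: [511.8, 86.5, 52.2]
eef_pos: [515.0, 88.2, 55.6]
force: [0.5, -0.1, -0.4]
gripper_force: 61.5
shift [2.5, 0.7, 12.6] mm  rows 1.0
turn deg [ 0.   0.1 -0.4]
```

```bash
python3 -m handwheel '[[[0,0,0],[0.002,0.0,0.007],1],[[0,0,0],[0,0,0.0],1],[[0,0,0],[0,0,0.002],1],[[0,0,0],[0,0,0.0],1],[[0,0,0],[0,0,0],1]]' |grep -E "pos|for"
python3 -m handwheel '[[[0,0,0],[0,0,0.002],1],[[0,0,0],[0,0,0],1],[[0,0,0],[0,0,0],1]]' |grep -E "pos|for"
```

```text
eef_pos: [512.0, 88.9, 45.5]
force: [0.1, 0.4, -1.4]
gripper_force: 61.5
eef_pos: [512.3, 88.9, 43.6]
force: [0.4, 0.7, 3.0]
gripper_force: 61.9
```

```bash
python3 -m handwheel '[[[0,0,0],[0,0,0],0.35],[[0,0,0],[0,0,0],0.35],[[0,0,0],[0,0,0],0.35]]' |grep -E "pos|force|wid"
python3 -m handwheel '[[[0,0,0],[0,0,-0.03],0.35],[[0,0,0],[0,0,-0.04],0.35],[[0,0,0],[0,0,-0.04],0.1],[[0,0,0],[0,0,-0.03],0],[[0,0,0],[0,0,0],0]]' |grep -E "pos|force|wid"
python3 -c "
from h import *
t=cam('top')['pixels'][:,:,::-1]
cv2.imwrite('pics/t3.png',cv2.resize(t[160:280,230:480],(800,384),interpolation=cv2.INTER_CUBIC))
go(531,-412,170,np.radians(171))"
```

```text
eef_pos: [511.8, 88.7, 43.2]
force: [-0.1, -0.0, 0.4]
width: 55.6
gripper_force: 0.0
eef_pos: [515.6, 89.2, 189.0]
force: [0.4, -0.7, -0.8]
width: 85.1
gripper_force: 0.0
shift [1.2, -501.4, 15.8] mm  rows 13.0
turn deg [ 0.1  0.4 11.1]
```

View pics/t3.png

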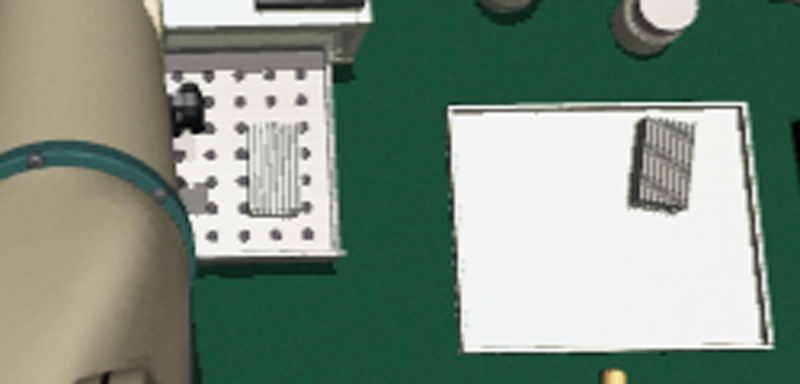

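The first heatsink lies flat at (274,168), and the last one is still at (663,165) in the drip tray. Moving on to it.

```bash
python3 -m handwheel '[[[0,0,0],[0,-0.0385,0],0],[[0,0,0],[0,-0.0385,0],0],[[0,0,0],[0,-0.0385,0],0],[[0,0,0],[0,-0.0385,0],0],[[0,0,0],[0,-0.0385,0],0]]' |grep pos
python3 -m handwheel '[[[0,0,0],[0,-0.0385,0],0],[[0,0,0],[0,-0.0385,0],0],[[0,0,0],[0,-0.0385,0],0],[[0,0,0],[0,-0.0385,0],0],[[0,0,0],[0,-0.0385,0],0]]' |grep pos
python3 -m handwheel '[[[0,0,0],[0,-0.0385,0],0],[[0,0,0],[0,-0.0385,0],0],[[0,0,0],[0,-0.0385,0],0],[[0,0,5.5],[0,0,0],0],[[0,0,5.5],[0,0,0],0]]' |grep pos
python3 -m handwheel '[[[0,0,0],[0,0,0],0],[[0,0,0],[0,0,0],0],[[0,0,0],[0,0,0],0]]' |grep pos
python3 -c "
from h import *
go(531,-412,90,np.radians(171))
d=cam('wrist');cv2.imwrite('pics/w5.png',d['pixels'][:,:,::-1]);np.savez('w5.npz',**{k:v for k,v in d.items() if k!='pixels'})"
```

```text
eef_pos: [517.6, -105.1, 182.0]
eef_pos: [524.5, -297.4, 181.7]
eef_pos: [527.2, -415.0, 181.0]
eef_pos: [529.8, -410.4, 182.3]
shift [-1.6, -1.5, 92.3] mm  rows 3.0
turn deg [ 0.1 -0.1  0.3]
```

View pics/w5.png

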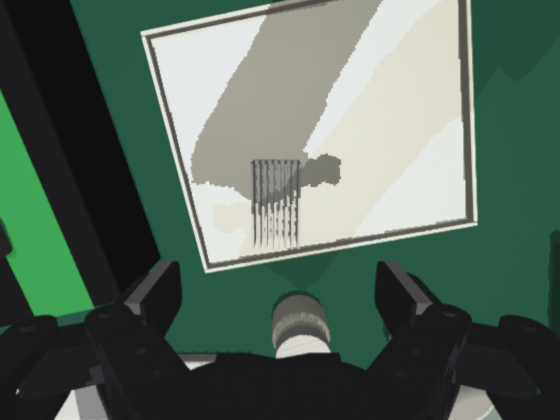

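The last heatsink is at (276,205), aligned with the tool. The jar at (300,330) is clear.

```bash
python3 -c "
from h import *
d=dict(np.load('w5.npz'))
P=np.array([ray(d,*p,39) for p in ((253,164),(299,164),(299,247),(254,248))]);print(P.mean(0))
m=P[2]+P[3]-P[0]-P[1];print(np.degrees(np.arctan2(m[1],m[0])),np.linalg.norm(m)/2)
go(*P.mean(0)[:2])"
python3 -m handwheel '[[[0,0,0],[-0.002,-0.0025,0],0],[[0,0,0],[0,0,0.035],0],[[0,0,0],[0,0,0.035],0],[[0,0,0],[0,0,0.035],0],[[0,0,0],[0,0,0.015],0]]' |grep pos
python3 -m handwheel '[[[0,0,0],[0,0,0],0],[[0,0,0],[0,0,0],0],[[0,0,0],[0,0,0],0]]' |grep pos
python3 -c "
from h import *
go(531.5,-412.8,15,np.radians(170.5))"
```

```text
[ 534.5 -412.9   39. ]
-8.541719705378942 78.2078736501825
shift [-4.9, -1.7, -0.0] mm  rows 1.0
eef_pos: [529.5, -412.0, 58.9]
eef_pos: [532.6, -415.1, 64.9]
shift [1.6, 2.2, 49.9] mm  rows 2.0
turn deg [-0.1  0.1  0.6]
```

```bash
python3 -m handwheel '[[[0,0,0],[0,0.0015,0.025],0],[[0,0,0],[0,0,0.025],0],[[0,0,0],[0,0,0],0],[[0,0,0],[0,0,0],0],[[0,0,0],[0,0,0],0]]' |grep pos
python3 -m handwheel '[[[0,0,0],[0,0,0],1],[[0,0,0],[0,0,0],1],[[0,0,0],[0,0,0],1],[[0,0,0],[0,0,0],1],[[0,0,0],[0,0,0],1]]' |grep -E "pos|wid|for"
python3 -m handwheel '[[[0,0,0],[0,0,-0.03],1],[[0,0,0],[0,0,-0.04],1],[[0,0,0],[0,0,-0.04],1],[[0,0,0],[0,0,-0.03],1],[[0,0,0],[0,0,0],1]]' |grep -E "pos|wid|for"
python3 -c "
from h import *
go(515.5,17.2,155,np.radians(182.4))"
```

```text
eef_pos: [532.9, -413.9, 15.6]
eef_pos: [532.4, -413.4, 14.6]
force: [-1.2, 0.3, 6.7]
width: 44.0
gripper_force: 63.3
eef_pos: [535.1, -415.8, 160.9]
force: [0.1, -0.2, 0.1]
width: 44.1
gripper_force: 62.5
shift [86.7, 424.7, 2.3] mm  rows 11.0
turn deg [ -0.4   0.6 -11.4]
```

```bash
python3 -m handwheel '[[[0,0,-5.6],[0,0,0],1],[[0,0,-5.6],[0,0,0],1],[[0,0,0],[0,0.039,0],1],[[0,0,0],[0,0.039,0],1],[[0,0,0],[0,0.039,0],1]]' |grep pos
python3 -m handwheel '[[[0,0,0],[0,0.039,0],1],[[0,0,0],[0,0.039,0],1],[[0,0,0],[0,0.039,0],1],[[0,0,0],[0,0.039,0],1],[[0,0,0],[0,0.039,0],1]]' |grep pos
python3 -m handwheel '[[[0,0,0],[0,0.039,0],1],[[0,0,0],[0,0.039,0],1],[[0,0,0],[0,0.039,0],1],[[0,0,0],[0,0,0],1],[[0,0,0],[0,0,0],1]]' |grep pos
python3 -m handwheel '[[[0,0,0],[0,0,0],1],[[0,0,0],[0,0,0],1]]' |grep -E "pos|rot|wid|for"
python3 -c "
from h import *
go(515.5,17.5,46,np.radians(182.4))
d=cam('wrist');cv2.imwrite('pics/w6.png',d['pixels'][:,:,::-1]);np.savez('w6.npz',**{k:v for k,v in d.items() if k!='pixels'})"
```

```text
eef_pos: [526.0, -294.8, 152.6]
eef_pos: [518.6, -99.1, 153.0]
eef_pos: [514.2, 19.5, 152.9]
eef_pos: [514.6, 14.3, 153.1]
tool_rot: [-3.141, -0.0, -3.104]
force: [0.4, -2.0, -0.2]
width: 43.6
gripper_force: 62.4
shift [-1.1, 3.2, 107.1] mm  rows 3.0
turn deg [-0.1 -0.  -0.3]
```

View pics/w6.png

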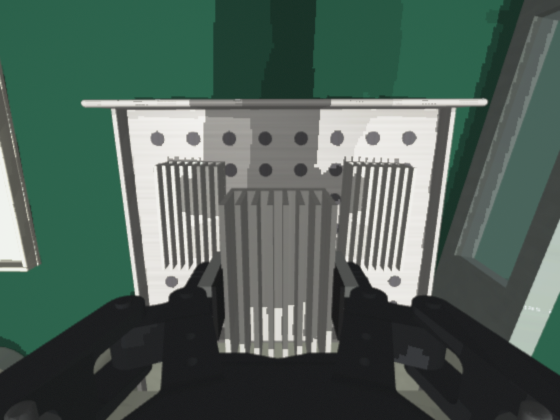

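Both placed heatsinks lie flat: inner edges near (224,165) and (343,165), outer edges at (158,165) and (412,168).

```bash
python3 -c "
from h import *
d=dict(np.load('w6.npz'))
for p in ((158,165),(224,165),(343,165),(412,168)):print(ray(d,*p,67))"
```

```text
[478.1 -71.9  67. ]
[476.4 -25.5  67. ]
[473.4  58.2  67. ]
[473.7 107.   67. ]
```

```bash
python3 -c "
from h import *
d=dict(np.load('w6.npz'))
for p in ((83,103),(487,102)):print(ray(d,*p,82))
for p in ((165,268),(209,268),(349,270),(394,270)):print(ray(d,*p,67))
t=cam('top');o=t['pixels'][:,:,::-1]
"
```

```text
[ 439.1 -111.1   82. ]
[429.4 141.6  82. ]
[556.8 -71.2  67. ]
[555.5 -37.5  67. ]
[553.2  69.9  67. ]
[552.  104.4  67. ]
```

```bash
python3 -m handwheel '[[[0,0,0],[0,0.0035,0.03],1],[[0,0,0],[0,0,0.025],1],[[0,0,0],[0,0,0.02],1],[[0,0,0],[0,0,0],1],[[0,0,0],[0,0,0],1]]' |grep pos
python3 -m handwheel '[[[0,0,0],[0,0,0],1],[[0,0,0],[0,0,0],1]]' |grep -E "pos|for"
python3 -c "
from h import *
go(515.5,18,43,np.radians(182.4))"
```

```text
eef_pos: [514.0, 18.2, 77.8]
eef_pos: [515.7, 19.0, 79.6]
force: [-0.2, 0.5, -1.1]
gripper_force: 62.4
shift [0.4, -1.0, 36.6] mm  rows 1.0
turn deg [-0.   0.1 -0.2]
```

```bash
python3 -m handwheel '[[[0,0,0],[0,-0.001,0.012],1],[[0,0,0],[0,0,0.01],1],[[0,0,0],[0,0,0.008],1],[[0,0,0],[0,0,0],1],[[0,0,0],[0,0,0],1]]' |grep -E "pos|for"
python3 -m handwheel '[[[0,0,0],[0,0,0.004],1],[[0,0,0],[0,0,0],1],[[0,0,0],[0,0,0.001],1],[[0,0,0],[0,0,0],1]]' |grep -E "pos|for"
python3 -m handwheel '[[[0,0,0],[0,0,0.002],1],[[0,0,0],[0,0,0],1],[[0,0,0],[0,0,0],1]]' |grep -E "pos|for"
```

```text
eef_pos: [514.3, 18.5, 48.1]
force: [-0.4, 0.0, -0.9]
gripper_force: 62.4
eef_pos: [514.7, 18.4, 43.3]
force: [-0.1, -0.4, -0.1]
gripper_force: 62.4
eef_pos: [516.0, 18.5, 42.5]
force: [-0.9, 0.5, 8.9]
gripper_force: 63.6
```

```bash
python3 -m handwheel '[[[0,0,0],[0,0,0],0.4],[[0,0,0],[0,0,0],0.4],[[0,0,0],[0,0,0],0.4]]' |grep -E "pos|force|wid"
python3 -m handwheel '[[[0,0,0],[0,0,-0.02],0.4],[[0,0,0],[0,0,-0.04],0.4],[[0,0,0],[0,0,-0.04],0.5],[[0,0,0],[0,0,-0.03],1],[[0,0,0],[0,0,0],1]]' |grep -E "pos|force|wid"
python3 -m handwheel '[[[0,0,0],[0.03,0.004,0],1],[[0,0,0],[0.03,0.004,0],1],[[0,0,0],[0.03,0.004,0],1],[[0,0,0],[0.02,0.004,0],1],[[0,0,0],[0,0,0],1]]' |grep -E "pos|force|wid"
python3 -m handwheel '[[[0,0,0],[0,0,0],1],[[0,0,0],[0,0,0],1]]' |grep -E "pos|force|wid"
python3 -c "
from h import *
go(403,35,72,np.radians(182.4))
d=cam('wrist');cv2.imwrite('pics/w7.png',d['pixels'][:,:,::-1])
d=cam('scene');cv2.imwrite('pics/s7.png',d['pixels'][:,:,::-1])"
```

```text
eef_pos: [514.6, 18.4, 41.3]
force: [-0.7, -0.3, 0.6]
width: 51.6
gripper_force: 0.0
eef_pos: [518.4, 18.4, 176.8]
force: [0.8, 0.6, 0.4]
width: 19.3
gripper_force: 0.0
eef_pos: [398.0, 30.3, 170.7]
force: [-1.2, 0.6, -0.5]
width: -0.4
gripper_force: 0.0
eef_pos: [405.2, 30.1, 171.4]
force: [0.6, -0.0, 0.3]
width: 0.1
gripper_force: 0.0
shift [2.2, 4.9, 99.4] mm  rows 3.0
turn deg [-0.   0.1 -0.1]
```

View pics/s7.png

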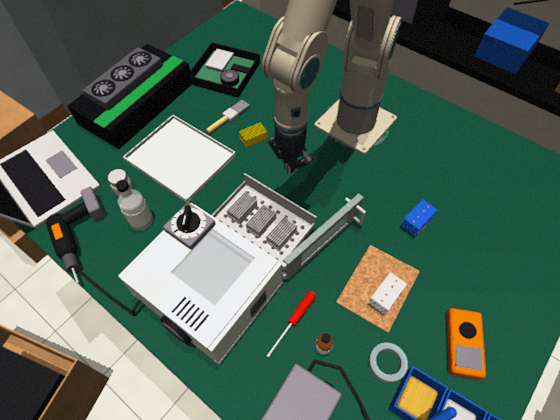

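All three heatsinks lie side by side on the tray at (241,206), (262,220) and (281,234). The cooler is on the mat at (388,293), and its offset from the mat centre needs a check.

```bash
python3 -c "
from h import *
d=cam('scene')
print(ray(d,389,290,58), [ray(d,*p,3).round(0) for p in((372,247),(419,273),(384,329),(337,291))])
go(405,35,72)"
python3 -m handwheel '[[[0,0,0],[0.001,0.005,0.035],1],[[0,0,0],[0,0,0.035],1],[[0,0,0],[0,0,0.025],1],[[0,0,0],[0,0,0],1],[[0,0,0],[0,0,0],1]]' |grep -E "pos|force"
python3 -m handwheel '[[[0,0,0],[0,0,0],1],[[0,0,0],[0,0,0],1]]' |grep -E "pos|force|wid"
python3 -c "
from h import *
go(405,35,73)"
```

```text
[478.7 406.   58. ] [array([372., 300.,   3.]), array([360., 442.,   3.]), array([551., 448.,   3.]), array([541., 297.,   3.])]
shift [0.1, 5.0, 99.2] mm  rows 3.0
eef_pos: [403.1, 34.6, 75.3]
force: [0.3, 0.4, -0.0]
gripper_force: 0.0
eef_pos: [404.8, 35.0, 77.5]
force: [0.0, -0.2, 1.2]
width: -0.2
gripper_force: 0.0
shift [-0.2, -0.0, 4.5] mm  rows 1.0
```

```bash
python3 -m handwheel '[[[0,0,0],[-0.004,0,0.004],1],[[0,0,0],[-0.01,0,0],1],[[0,0,0],[-0.014,0,0],1],[[0,0,0],[-0.017,0,0],1],[[0,0,0],[-0.02,0,0],1]]' |grep -E "pos|force"
python3 -m handwheel '[[[0,0,0],[-0.02,0,0],1],[[0,0,0],[-0.02,0,0],1],[[0,0,0],[-0.02,0,0],1],[[0,0,0],[-0.015,0,0],1],[[0,0,0],[-0.01,0,0],1]]' |grep -E "pos|force"
python3 -m handwheel '[[[0,0,0],[-0.005,0,0],1],[[0,0,0],[0,0,0],1],[[0,0,0],[0,0,0],1]]' |grep -E "pos|force"
python3 -c "
from h import *
go(600,43,73,np.radians(182.4))"
```

```text
eef_pos: [466.4, 37.6, 73.6]
force: [-3.8, 0.5, -2.6]
gripper_force: 1.7
eef_pos: [554.4, 41.2, 73.9]
force: [-2.0, 0.1, -0.9]
gripper_force: 1.3
eef_pos: [558.3, 41.2, 73.3]
force: [-0.3, 1.3, -0.5]
gripper_force: 0.0
shift [-41.8, 0.1, 0.4] mm  rows 2.0
turn deg [ 0.   0.1 -0.1]
```

```bash
python3 -m handwheel '[[[0,0,0],[-0.008,0,-0.001],1],[[0,0,0],[-0.01,0,-0.001],1],[[0,0,0],[-0.008,0,0],1],[[0,0,0],[-0.004,0,0],1],[[0,0,0],[0,0,0],1]]' |grep -E "pos|force"
python3 -m handwheel '[[[0,0,0],[-0.005,0,0],1],[[0,0,0],[-0.004,0,0],1],[[0,0,0],[0,0,0],1]]' |grep -E "pos|force"
```

```text
eef_pos: [589.3, 42.4, 74.5]
force: [0.1, -0.5, -0.4]
gripper_force: 0.0
eef_pos: [597.9, 42.7, 74.4]
force: [0.1, 0.0, 0.0]
gripper_force: 0.0
```

```bash
for i in 1; do
python3 -m handwheel '[[[0,0,0],[-0.004,0,0],1],[[0,0,0],[0,0,0],1]]' |grep -E "pos|force: \["
python3 -m handwheel '[[[0,0,0],[-0.003,0,0],1],[[0,0,0],[0,0,0],1]]' |grep -E "pos|force: \["
python3 -m handwheel '[[[0,0,0],[-0.003,0,0],1],[[0,0,0],[0,0,0],1]]' |grep -E "pos|force: \["; done
python3 -c "
from h import *
d=cam('wrist');cv2.imwrite('pics/w8.png',d['pixels'][:,:,::-1])"
```

```text
eef_pos: [601.5, 42.9, 74.4]
force: [-0.2, 0.1, 0.2]
eef_pos: [604.3, 43.0, 74.3]
force: [-0.2, -0.5, -0.1]
eef_pos: [604.3, 43.0, 73.7]
force: [-6.2, 0.2, 2.2]
```

View pics/w8.png

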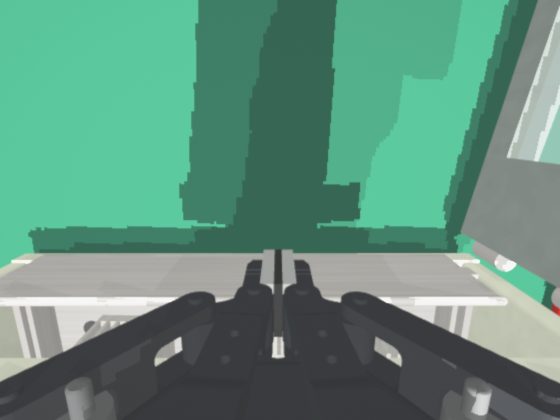

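The finger is against the panel, whose top edge is at row ~300, and something firm now resists. I'll press harder to see if anything moves.

```bash
python3 -m handwheel '[[[0,0,0],[-0.004,0,0],1],[[0,0,0],[0,0,0],1]]' |grep -E "pos|force: \["
python3 -m handwheel '[[[0,0,0],[-0.004,0,0],1],[[0,0,0],[0,0,0],1],[[0,0,0],[0,0,0],1]]' |grep -E "pos|force: \["
python3 -c "
from h import *
d=cam('wrist')
for p in ((100,300),(420,300)):print(ray(d,*p,82))
np.savez('w8.npz',**{k:v for k,v in d.items() if k!='pixels'});cv2.imwrite('pics/w9.png',d['pixels'][:,:,::-1])"
```

```text
eef_pos: [603.8, 43.0, 72.6]
force: [-13.7, 0.0, 4.4]
eef_pos: [603.2, 43.0, 71.6]
force: [-21.5, 0.1, 4.6]
[616.9 -37.6  82. ]
[611.3 107.5  82. ]
```

```bash
python3 -m handwheel '[[[0,0,0],[0.02,0,0],1],[[0,0,0],[0.035,0,0],1],[[0,0,0],[0.035,0,0],1],[[0,0,0],[0.02,0,0],1],[[0,0,0],[0,0,0],1]]' |grep -E "pos|force: \["
python3 -m handwheel '[[[0,0,0],[0,0,0],1],[[0,0,0],[0,0,0],1]]' |grep -E "pos|force: \["
python3 -c "
from h import *
d=cam('wrist');np.savez('w10.npz',**{k:v for k,v in d.items() if k!='pixels'})
o=d['pixels'][:,:,::-1];cv2.imwrite('pics/w10.png',cv2.resize(o,(800,600),interpolation=cv2.INTER_CUBIC))
print(proj(d,(618,21,82)),proj(d,(618,21,115)))"
```

```text
eef_pos: [499.7, 38.8, 74.3]
force: [-0.2, -0.4, -0.2]
eef_pos: [507.1, 39.2, 74.7]
force: [0.4, 0.2, 0.6]
[237.3 460.7] [228.4 534.8]
```

View pics/w10.png

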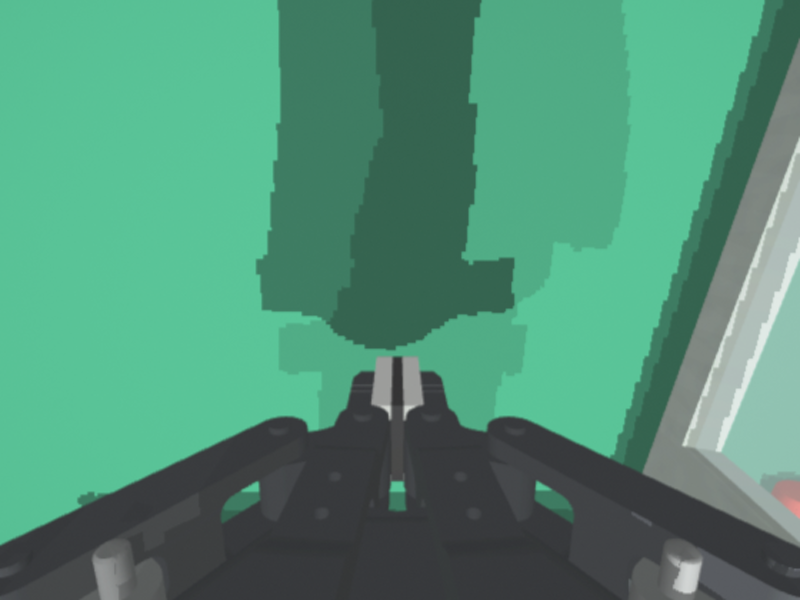

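The last view shows only bench and door, no panel. The knuckles may have caught the lintel, so I'll re-push with the tool tilted and fingers forward, so only the tip goes in.

```bash
python3 -m handwheel '[[[0,-6.25,0],[0,0,0],1],[[0,-6.25,0],[0,0,0],1],[[0,-6.25,0],[0,0,0],1],[[0,-6.25,0],[0,0,0],1],[[0,0,0],[0,0,0],1]]' |grep -E "pos|rot|force: \["
python3 -m handwheel '[[[0,0,0],[0,0,0],1],[[0,0,0],[0,0,0],1]]' |grep -E "pos|rot|force: \["
python3 -c "
from h import *
print(ctrl.read_state()['qpos'].round(2).tolist())
go(590,42.5,66)"
```

```text
eef_pos: [505.7, 45.7, 83.4]
tool_rot: [3.125, 0.161, -3.104]
force: [-0.2, 0.5, -0.1]
eef_pos: [505.3, 45.6, 82.8]
tool_rot: [3.126, 0.158, -3.101]
force: [-0.1, -0.1, -0.4]
[-0.34, 0.65, 0.29, 2.19, -0.83, 0.24, 2.29]
shift [-80.8, -6.9, 29.8] mm  rows 3.0
```

```bash
python3 -m handwheel '[[[0,0,0],[-0.025,-0.002,0.009],1],[[0,0,0],[-0.025,-0.002,0.009],1],[[0,0,0],[-0.02,-0.002,0.008],1],[[0,0,0],[0,0,0],1],[[0,0,0],[0,0,0],1]]' |grep -E "pos|rot|force: \["
python3 -m handwheel '[[[0,-6,0],[0,0,0],1],[[0,-6,0],[0,0,0],1],[[0,0,0],[0,0,0],1],[[0,0,0],[0,0,0],1]]' |grep -E "pos|rot|force: \["
python3 -c "
from h import *
print(ctrl.read_state()['qpos'].round(2).tolist())
go(598,43,66)"
```

```text
eef_pos: [578.6, 42.3, 67.5]
tool_rot: [3.126, 0.158, -3.102]
force: [0.2, 0.4, -0.3]
eef_pos: [594.3, 46.6, 88.9]
tool_rot: [3.116, 0.285, -3.108]
force: [0.2, -0.1, 0.1]
[-0.34, 0.69, 0.32, 2.07, -1.1, 0.23, 2.55]
shift [3.0, -4.3, 22.8] mm  rows 1.0
```

```bash
python3 -m handwheel '[[[0,5,0],[0.006,-0.002,0],1],[[0,0,0],[0.002,-0.001,0.01],1],[[0,0,0],[0.002,0,0.009],1],[[0,0,0],[0,0,0],1],[[0,0,0],[0,0,0],1]]' |grep -E "pos|rot|force: \["
python3 -m handwheel '[[[0,0,0],[0,0,0],1],[[0,0,0],[0,0,0],1]]' |grep -E "pos|rot|force: \["
python3 -c "
from h import *
print(ctrl.read_state()['qpos'].round(2).tolist())
go(598,43,70)"
```

```text
eef_pos: [589.1, 44.4, 66.4]
tool_rot: [3.117, 0.201, -3.104]
force: [-0.4, 0.1, -0.0]
eef_pos: [589.7, 44.1, 67.4]
tool_rot: [3.117, 0.203, -3.103]
force: [-0.1, 0.1, 0.3]
[-0.4, 0.76, 0.44, 2.02, -1.02, 0.36, 2.47]
shift [-8.6, -1.4, -0.9] mm  rows 1.0
```

```bash
python3 -m handwheel '[[[0,0,0],[-0.006,0,0.0012],1],[[0,0,0],[0,0,0],1],[[0,0,0],[-0.004,0,0.0008],1],[[0,0,0],[0,0,0],1]]' |grep -E "pos|force: \["
python3 -m handwheel '[[[0,0,0],[-0.004,0,0.0008],1],[[0,0,0],[0,0,0],1],[[0,0,0],[0,0,0],1]]' |grep -E "pos|force: \["
python3 -m handwheel '[[[0,0,0],[-0.003,0,0.0006],1],[[0,0,0],[0,0,0],1],[[0,0,0],[0,0,0],1]]' |grep -E "pos|force: \["
python3 -m handwheel '[[[0,0,0],[-0.003,0,0.0006],1],[[0,0,0],[0,0,0],1],[[0,0,0],[0,0,0],1]]' |grep -E "pos|force: \["
```

```text
eef_pos: [600.8, 44.8, 67.4]
force: [-0.1, 0.4, 0.6]
eef_pos: [604.0, 44.9, 67.1]
force: [-0.7, -0.0, -0.6]
eef_pos: [606.7, 45.1, 67.0]
force: [-0.3, -0.8, 0.0]
eef_pos: [610.0, 45.2, 67.1]
force: [-0.5, -0.6, -0.4]
```

```bash
python3 -m handwheel '[[[0,0,0],[-0.002,0,0.0004],1],[[0,0,0],[0,0,0],1],[[0,0,0],[0,0,0],1]]' |grep -E "pos|force: \["
python3 -m handwheel '[[[0,0,0],[-0.003,0,0.0006],1],[[0,0,0],[0,0,0],1],[[0,0,0],[0,0,0],1]]' |grep -E "pos|force: \["
python3 -m handwheel '[[[0,0,0],[-0.003,0,0.0006],1],[[0,0,0],[0,0,0],1],[[0,0,0],[0,0,0],1]]' |grep -E "pos|force: \["
python3 -c "
from h import *
print(ctrl.read_state()['qpos'].round(2).tolist())"
```

```text
eef_pos: [612.0, 45.3, 67.1]
force: [-0.9, -0.3, -1.8]
eef_pos: [613.7, 45.4, 66.9]
force: [-5.0, -0.8, 2.4]
eef_pos: [613.8, 45.5, 66.3]
force: [-12.4, -1.8, 7.7]
[-0.42, 0.8, 0.49, 1.95, -0.98, 0.43, 2.42]
```

```bash
python3 -m handwheel '[[[0,0,0],[0.012,0,-0.002],1],[[0,-6.5,0],[0,0,0],1],[[0,0,0],[0,0,0],1],[[0,0,0],[0,0,0],1]]' |grep -E "pos|rot|force: \["
python3 -c "
from h import *
print(ctrl.read_state()['qpos'].round(2).tolist())
go(613,45,67)"
```

```text
eef_pos: [615.3, 45.1, 78.4]
tool_rot: [3.116, 0.293, -3.107]
force: [-0.4, -0.9, 1.4]
[-0.32, 0.73, 0.31, 2.03, -1.1, 0.23, 2.55]
shift [5.5, -0.3, 10.2] mm  rows 1.0
```

```bash
python3 -m handwheel '[[[0,2,0],[0.010,0,0.0],1],[[0,0,0],[0.003,0,0.010],1],[[0,0,0],[0,0,0],1],[[0,0,0],[0,0,0],1]]' |grep -E "pos|rot|force: \["
python3 -c "
from h import *
print(ctrl.read_state()['qpos'].round(2).tolist())
go(613,45,67)"
```

```text
eef_pos: [606.0, 44.4, 64.3]
tool_rot: [3.119, 0.258, -3.105]
force: [-0.3, -0.2, 1.0]
[-0.33, 0.75, 0.32, 2.03, -1.07, 0.25, 2.52]
shift [-7.5, 0.4, -0.8] mm  rows 1.0
```

```bash
python3 -m handwheel '[[[0,0,0],[-0.006,0,0.0015],1],[[0,0,0],[0,0,0],1],[[0,0,0],[0,0,0],1]]' |grep -E "pos|force: \["
python3 -m handwheel '[[[0,0,0],[-0.003,0,0.0008],1],[[0,0,0],[0,0,0],1],[[0,0,0],[0,0,0],1]]' |grep -E "pos|force: \["
python3 -m handwheel '[[[0,0,0],[-0.003,0,0.0008],1],[[0,0,0],[0,0,0],1],[[0,0,0],[0,0,0],1]]' |grep -E "pos|force: \["
python3 -m handwheel '[[[0,0,0],[-0.003,0,0.0008],1],[[0,0,0],[0,0,0],1],[[0,0,0],[0,0,0],1]]' |grep -E "pos|rot|force: \["
```

```text
eef_pos: [612.0, 45.5, 64.8]
force: [-0.5, -0.1, -0.3]
eef_pos: [613.8, 45.7, 64.3]
force: [-0.9, -0.7, 0.6]
eef_pos: [614.0, 45.8, 63.7]
force: [-8.0, -1.2, 5.8]
eef_pos: [614.2, 46.0, 62.9]
tool_rot: [3.115, 0.246, -3.104]
force: [-15.0, -1.2, 11.5]
```

Contact comes at the same x (614) for two tilts, so the tip, not the knuckles, is at the stop: the tray is home. Retreating and going over to the outer side of the door.

```bash
python3 -m handwheel '[[[0,0,0],[0.03,0,-0.008],1],[[0,0,0],[0.035,0,-0.009],1],[[0,4.5,0],[0.03,0,-0.008],1],[[0,4.5,0],[0,0,0],1],[[0,4.5,0],[0,0,0],1]]' |grep -E "pos|rot|force: \["
python3 -m handwheel '[[[0,0,0],[0,0,-0.03],1],[[0,0,0],[0,0,-0.035],1],[[0,0,0],[0,0,-0.035],1],[[0,0,0],[0,0,0],1],[[0,0,0],[0,0,0],1]]' |grep -E "pos|rot|force: \["
python3 -c "
from h import *
go(469,240,165,np.radians(182.4))"
```

```text
eef_pos: [528.2, 41.7, 77.1]
tool_rot: [3.119, -0.007, -3.099]
force: [2.5, -0.3, -1.4]
eef_pos: [532.2, 39.8, 177.8]
tool_rot: [3.118, 0.003, -3.097]
force: [0.1, -0.0, 0.5]
shift [54.2, 202.5, 17.3] mm  rows 6.0
turn deg [1.3 0.2 0.2]
```

```bash
python3 -m handwheel '[[[1.3,0,0],[0.011,0.04,0],1],[[0,0,0],[0.011,0.04,0],1],[[0,0,0],[0.011,0.04,0],1],[[0,0,0],[0.011,0.04,0],1],[[0,0,0],[0.01,0.042,0],1]]' |grep -E "pos|rot|force: \["
python3 -m handwheel '[[[0,0,0],[0,0,0],1],[[0,0,0],[0,0,0],1],[[0,0,0],[0,0,0],1]]' |grep -E "pos|rot|force: \["
python3 -c "
from h import *
go(469,240,95,np.radians(182.4))"
```

```text
eef_pos: [529.7, 39.8, 174.9]
tool_rot: [3.119, -0.004, -3.097]
force: [0.1, -0.3, -0.2]
shift [51.5, 200.8, 84.7] mm  rows 6.0
turn deg [ 1.3 -0.2  0.1]refused, shift out of range in row 5
```

```bash
python3 -m handwheel '[[[1.3,0,0],[0.011,0.04,0],1],[[0,0,0],[0.011,0.04,0],1],[[0,0,0],[0.011,0.04,0],1],[[0,0,0],[0.011,0.04,0],1],[[0,0,0],[0.01,0.041,0],1]]' |grep -E "pos|rot|force: \["
python3 -m handwheel '[[[0,0,0],[0,0,0],1],[[0,0,0],[0,0,0],1],[[0,0,0],[0,0,0],1]]' |grep -E "pos|rot|force: \["
python3 -c "
from h import *
go(469,240,95,np.radians(182.4))
H=np.array([612,170.])
for k in np.arange(100,-1,-10):
    a=np.radians(-87.6-k); d=np.array([np.cos(a),np.sin(a)]); n=np.array([np.sin(a),-np.cos(a)]); print(k,H+150*d+18*n)"
```

```text
eef_pos: [466.3, 238.9, 176.1]
tool_rot: [-3.141, -0.004, -3.098]
force: [1.5, -0.1, 0.0]
eef_pos: [467.5, 237.0, 176.4]
tool_rot: [-3.14, -0.002, -3.097]
force: [0.0, -1.9, 0.6]
shift [-1.9, 3.0, 81.3] mm  rows 2.0
turn deg [-0.1 -0.1  0.2]
100 [465.7 207.7]
90 [461.4 181.7]
80 [461.6 155.4]
70 [466.5 129.5]
60 [475.7 104.8]
50 [489.1  82.1]
40 [506.2  62.1]
30 [526.6  45.4]
20 [549.5  32.5]
10 [574.3  23.7]
0 [600.3  19.4]
```

```bash
python3 -m handwheel '[[[0,0,0],[0,0.003,0.03],1],[[0,0,0],[0,0,0.03],1],[[0,0,0],[0,0,0.021],1],[[0,0,0],[0,0,0],1],[[0,0,0],[0,0,0],1]]' |grep -E "pos|force: \["
python3 -m handwheel '[[[0,0,0],[0.0016,-0.016,0],1],[[0,0,0],[0.0016,-0.016,0],1],[[0,0,0],[0.0027,-0.013,0],1],[[0,0,0],[0.0027,-0.013,0],1],[[0,0,0],[0,0,0],1]]' |grep -E "pos|force: \["
python3 -m handwheel '[[[0,0,0],[0.0005,-0.013,0],1],[[0,0,0],[0.0005,-0.013,0],1],[[0,0,0],[-0.002,-0.013,0],1],[[0,0,0],[-0.002,-0.013,0],1],[[0,0,0],[0,0,0],1]]' |grep -E "pos|force: \["
python3 -c "
from h import *
go(466.5,129.5,95,np.radians(182.4))"
```

```text
eef_pos: [467.7, 238.2, 95.6]
force: [0.7, 0.1, 0.3]
eef_pos: [462.8, 178.7, 98.0]
force: [0.3, 1.0, 0.3]
eef_pos: [468.7, 128.0, 97.4]
force: [1.2, -1.4, 1.3]
shift [2.1, 1.6, 2.4] mm  rows 1.0
turn deg [-0.   0.1 -0.1]
```

```bash
python3 -m handwheel '[[[0,0,0],[-0.004,-0.0125,0],1],[[0,0,0],[-0.004,-0.0125,0],1],[[0,0,0],[-0.006,-0.0117,0],1],[[0,0,0],[-0.006,-0.0117,0],1],[[0,0,0],[0,0,0],1]]' |grep -E "pos|force: \["
python3 -m handwheel '[[[0,0,0],[-0.008,-0.0103,0],1],[[0,0,0],[-0.008,-0.0103,0],1],[[0,0,0],[-0.0098,-0.0088,0],1],[[0,0,0],[-0.0098,-0.0088,0],1],[[0,0,0],[0,0,0],1]]' |grep -E "pos|force: \["
python3 -m handwheel '[[[0,0,0],[-0.011,-0.007,0],1],[[0,0,0],[-0.011,-0.007,0],1],[[0,0,0],[0,0,0],1],[[0,0,0],[0,0,0],1]]' |grep -E "pos|force: \["
python3 -c "
from h import *
go(574.3,23.7,95,np.radians(182.4))
t=cam('scene');cv2.imwrite('pics/s9.png',t['pixels'][:,:,::-1])"
```

```text
eef_pos: [491.1, 81.3, 96.9]
force: [0.8, 0.4, 0.2]
eef_pos: [529.4, 43.5, 96.2]
force: [0.8, -0.2, 0.4]
eef_pos: [548.8, 32.9, 95.6]
force: [0.2, -0.2, -0.2]
shift [-25.0, -10.3, 0.6] mm  rows 1.0
turn deg [-0.  -0.1  0.1]
```

```bash
python3 -m handwheel '[[[0,0,0],[-0.012,-0.005,-0.004],1],[[0,0,0],[-0.012,-0.005,-0.005],1],[[0,0,0],[0,0,0],1],[[0,0,0],[0,0,0],1]]' |grep -E "pos|force: \["
python3 -m handwheel '[[[0,0,0],[-0.006,-0.001,0],1],[[0,0,0],[0,0,0],1],[[0,0,0],[0,0,0],1]]' |grep -E "pos|force: \["
python3 -m handwheel '[[[0,0,0],[-0.005,-0.001,0],1],[[0,0,0],[0,0,0],1],[[0,0,0],[0,0,0],1]]' |grep -E "pos|force: \["
python3 -m handwheel '[[[0,0,0],[-0.005,-0.001,0],1],[[0,0,0],[0,0,0],1],[[0,0,0],[0,0,0],1]]' |grep -E "pos|force: \["
```

```text
eef_pos: [572.8, 24.7, 104.7]
force: [-0.4, -0.1, -0.5]
eef_pos: [579.0, 24.1, 104.5]
force: [-0.1, 0.2, 0.0]
eef_pos: [583.1, 23.4, 104.3]
force: [-4.4, 1.9, 1.7]
eef_pos: [583.6, 23.0, 103.9]
force: [-13.0, 1.7, 7.7]
```

```bash
python3 -m handwheel '[[[0,0,0],[-0.004,0,0],1],[[0,0,0],[0,0,0],1]]' |grep -E "pos|force: \["
python3 -m handwheel '[[[0,0,0],[-0.004,0,0],1],[[0,0,0],[0,0,0],1]]' |grep -E "pos|force: \["
python3 -m handwheel '[[[0,0,0],[-0.003,0,0],1],[[0,0,0],[0,0,0],1]]' |grep -E "pos|force: \["
```

```text
eef_pos: [584.9, 22.8, 103.6]
force: [-16.8, 0.8, 11.3]
eef_pos: [591.5, 22.6, 103.7]
force: [-12.5, 0.2, 7.5]
eef_pos: [591.6, 22.6, 103.6]
force: [-19.7, 0.8, 12.8]
```

The catch snapped over (a jump from 585 to 591.5, then firm). Now retreat and rise to view the knob.

```bash
python3 -m handwheel '[[[0,0,0],[0.03,0,0],1],[[0,0,0],[0.03,0,-0.01],1],[[0,0,0],[0,0,-0.04],1],[[0,0,0],[0,0,-0.04],1],[[0,0,0],[0,0,-0.04],0]]' |grep -E "pos|force: \["
python3 -m handwheel '[[[0,0,0],[0,0,-0.04],0],[[0,0,0],[0,0,-0.04],0],[[0,0,0],[-0.02,-0.02,0],0],[[0,0,0],[-0.03,-0.02,0],0],[[0,0,0],[-0.03,-0.02,0],0]]' |grep -E "pos|force: \["
python3 -m handwheel '[[[0,0,0],[-0.03,-0.02,0],0],[[0,0,0],[-0.02,-0.01,0],0],[[0,0,0],[0,0,0],0],[[0,0,0],[0,0,0],0]]' |grep -E "pos|rot|force: \["
python3 -c "
from h import *
go(682,-73,320)"
```

```text
eef_pos: [540.3, 19.5, 236.2]
force: [1.3, 0.8, 0.2]
eef_pos: [625.2, -36.2, 316.2]
force: [1.5, 0.7, -0.6]
eef_pos: [675.2, -65.6, 313.8]
tool_rot: [-3.141, -0.002, -3.099]
force: [-0.3, 0.3, -0.3]
shift [-6.5, -7.7, -6.2] mm  rows 1.0
```

```bash
python3 -c "
from h import *
d=cam('wrist');np.savez('wk.npz',**{k:v for k,v in d.items() if k!='pixels'})
c=proj(d,(682,-73,173)).astype(int);print(c);w=d['pixels'][:,:,::-1].copy();cv2.imwrite('pics/wk_full.png',w)
x0,y0=c[0]-75,c[1]-75
a=cv2.resize(w[y0:y0+150,x0:x0+150],(500,500),interpolation=cv2.INTER_CUBIC)
a=cv2.copyMakeBorder(a,0,100,0,0,cv2.BORDER_CONSTANT)
s=cam('scene')['pixels'][:,:,::-1]
b=cv2.resize(s[150:300,200:350],(300,300),interpolation=cv2.INTER_CUBIC)
m=cv2.resize(s[230:340,330:440],(300,300),interpolation=cv2.INTER_CUBIC)
cv2.imwrite('pics/final.png',np.hstack([a,np.vstack([b,m])]));print(x0,y0)"
```

```text
[269 209]
194 134
```

View pics/final.png

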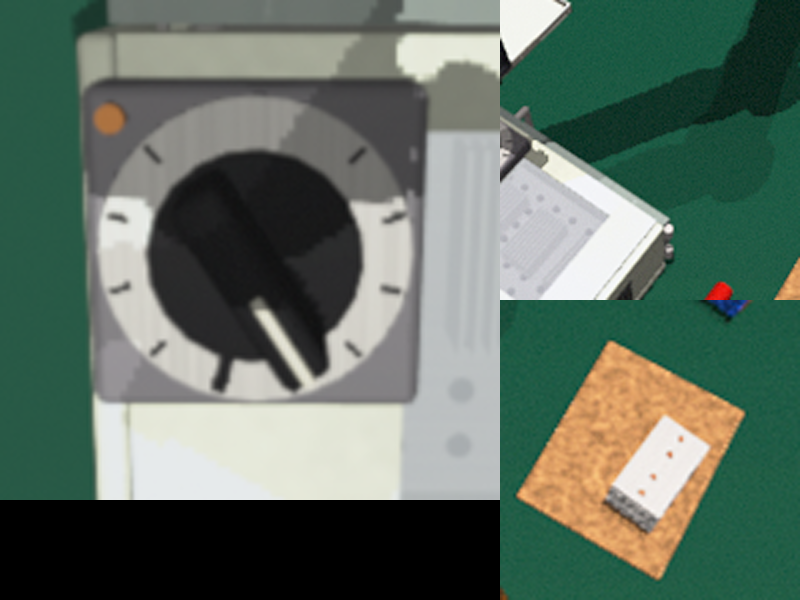

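The picture shows the oven shut and the cooler on the mat at (655,470). The bold mark is at (222,373) and the pointer line runs (258,303) to (308,378), in crop pixels. The ten marks run clockwise from (357,155).

```bash
python3 -c "
from h import *
from scipy.optimize import least_squares
d=dict(np.load('wk.npz'))
f=lambda x,y,z:ray(d,194+x*.3,134+y*.3,z)[:2]
K=[0,1,2,3,5,6,7,8,9]
M=np.array([f(*p,164) for p in((357,155),(394,217),(391,290),(352,348),(222,374),(158,348),(120,289),(118,217),(152,155))])
r=lambda p:(np.array([[p[0]+p[3]*np.cos(p[2]-k*np.pi/6),p[1]+p[3]*np.sin(p[2]-k*np.pi/6)] for k in K])-M).ravel()
s=least_squares(r,[682,-73,2.3,37]);c=s.x;print('axis',c[:2],'R',c[3],'first deg',np.degrees(c[2]),'bold',np.degrees(c[2])-150,s.cost)
P=np.array([f(258,303,205),f(308,378,205),f(205,185,205)])
for a,b in((0,1),(2,1)): v=P[b]-P[a];print(P[a],P[b],'dir',np.degrees(np.arctan2(v[1],v[0])))
v=P[1]-c[:2];print('from axis',np.degrees(np.arctan2(v[1],v[0])),np.linalg.norm(v))"
```

```text
axis [684.7 -72.5] R 39.33357643865643 first deg 137.28282346772843 bold -12.717176532271566 2.6342475716095466
[686.7 -70.8] [705.6 -57.7] dir 34.746568826727255
[658.1 -84.4] [705.6 -57.7] dir 29.34640884735545
from axis 35.10298962073057 25.641338989089157
```

```bash
python3 -m handwheel '[[[0,0,-6.6],[0,0,0],0],[[0,0,-6.6],[0,0,0],0],[[0,0,-6.5],[0,0,0],0],[[0,0,-6.5],[0,0,0],0],[[0,0,-6.5],[0,0,0],0]]' |grep -E "pos|rot"
python3 -m handwheel '[[[0,0,0],[0,0,0],0],[[0,0,0],[0,0,0],0],[[0,0,0],[0,0,0],0]]' |grep -E "pos|rot"
python3 -c "
from h import *
print(ctrl.read_state()['qpos'].round(2).tolist())
go(683.7,-72.6,215,np.radians(214.9))"
```

```text
eef_pos: [673.9, -62.8, 315.1]
tool_rot: [3.14, -0.001, -2.519]
eef_pos: [674.3, -63.6, 314.9]
tool_rot: [3.14, -0.001, -2.529]
[-0.31, 0.69, 0.7, 1.33, -0.44, 1.28, 2.59]
shift [-2.6, -12.9, 99.9] mm  rows 3.0
turn deg [ 0.1 -0.1  0.2]
```

```bash
python3 -m handwheel '[[[0,0,0],[-0.0026,-0.013,0],0],[[0,0,0],[0,0,0.03],0],[[0,0,0],[0,0,0.03],0],[[0,0,0],[0,0,0.03],0],[[0,0,0],[0,0,0],0]]' |grep -E "pos|rot"
python3 -m handwheel '[[[0,0,0],[0,0,0],0],[[0,0,0],[0,0,0],0],[[0,0,0],[0,0,0],0]]' |grep -E "pos|rot"
python3 -c "
from h import *
go(683.7,-72.6,180,np.radians(214.9))"
```

```text
eef_pos: [680.2, -71.4, 218.1]
tool_rot: [3.132, -0.009, -2.528]
eef_pos: [685.4, -73.9, 227.0]
tool_rot: [-3.14, 0.001, -2.527]
shift [0.7, 2.1, 47.0] mm  rows 2.0
turn deg [-0.1  0.1  0.3]
```

```bash
python3 -m handwheel '[[[0,0,0],[0.0007,0.002,0.02],0],[[0,0,0],[0,0,0.018],0],[[0,0,0],[0,0,0.008],0],[[0,0,0],[0,0,0],0],[[0,0,0],[0,0,0],0]]' |grep -E "pos|force: \["
python3 -m handwheel '[[[0,0,0],[0,0,0],0.5],[[0,0,0],[0,0,0],0.7],[[0,0,0],[0,0,0],0.7],[[0,0,0],[0,0,0],1],[[0,0,0],[0,0,0],1]]' |grep -E "pos|rot|force|wid"
python3 -m handwheel '[[[0,0,0],[0,0,0],1],[[0,0,0],[0,0,0],1],[[0,0,0],[0,0,0],1]]' |grep -E "pos|rot|force|wid"
```

```text
eef_pos: [682.9, -72.3, 179.6]
force: [1.1, 0.4, 0.2]
eef_pos: [682.4, -72.1, 178.9]
tool_rot: [3.141, -0.001, -2.526]
force: [0.1, -0.6, 1.0]
width: 25.5
gripper_force: 0.0
eef_pos: [683.5, -73.6, 179.1]
tool_rot: [-3.139, -0.0, -2.527]
force: [4.0, -4.0, -0.1]
width: 13.0
gripper_force: 60.6
```

```bash
python3 -m handwheel '[[[0,0,6.8],[0,0,0],1],[[0,0,6.8],[0,0,0],1],[[0,0,6.8],[0,0,0],1],[[0,0,6.8],[0,0,0],1],[[0,0,0],[0,0,0],1]]' |grep -E "pos|rot|force|wid"
python3 -m handwheel '[[[0,0,6.8],[0,0,0],1],[[0,0,6.8],[0,0,0],1],[[0,0,5],[0,0,0],1],[[0,0,0],[0,0,0],1],[[0,0,0],[0,0,0],1]]' |grep -E "pos|rot|force|wid"
python3 -c "
from h import *
go(683.5,-73,179,2.92)"
```

```text
eef_pos: [683.2, -72.6, 179.1]
tool_rot: [-3.14, -0.0, -3.004]
force: [2.7, -2.4, 2.9]
width: 13.3
gripper_force: 61.0
eef_pos: [683.2, -72.0, 179.1]
tool_rot: [-3.142, 0.0, 2.962]
force: [4.8, -0.6, 3.3]
width: 13.1
gripper_force: 61.1
shift [-0.5, -0.9, 0.1] mm  rows 1.0
turn deg [-0.   0.   2.4]
```

```bash
python3 -m handwheel '[[[0,0,2.6],[0,0,0],1],[[0,0,0],[0,0,0],1],[[0,0,0],[0,0,0],1],[[0,0,0],[0,0,0],1]]' |grep -E "pos|rot|force|wid"
python3 -m handwheel '[[[0,0,0],[0,0,0],0],[[0,0,0],[0,0,0],0],[[0,0,0],[0,0,0],0],[[0,0,0],[0,0,0],0]]' |grep -E "rot|wid"
python3 -m handwheel '[[[0,0,0],[0,0,-0.03],0],[[0,0,0],[0,0,-0.04],0],[[0,0,0],[0,0,-0.04],0],[[0,0,0],[0,0,-0.03],0],[[0,0,0],[0,0,0],0]]' |grep -E "pos|rot"
python3 -m handwheel '[[[0,0,0],[0,0,0],0],[[0,0,0],[0,0,0],0],[[0,0,0],[0,0,0],0]]' |grep -E "pos|rot"
python3 -c "
from h import *
d=cam('wrist')
P=d['pixels'].astype(int)
b,_=0,0
# pointer line and bold-mark check: sample dark along ring at R=37 z164, and white in knob area
ang=np.arange(-30,45,1.5)
def g(z,r,a):
    p=(683.8+r*np.cos(np.radians(a)),-72.7+r*np.sin(np.radians(a)),z);u,v=proj(d,p).round().astype(int);return P[v,u].sum()//3
print([(float(a),int(g(164,37,a)),int(g(205,22,a))) for a in ang])"
```

```text
eef_pos: [683.2, -71.9, 179.1]
tool_rot: [3.141, 0.0, 2.915]
force: [5.2, -1.7, 4.2]
width: 13.0
gripper_force: 61.2
tool_rot: [3.141, -0.005, 2.913]
width: 60.8
eef_pos: [684.6, -74.0, 325.7]
tool_rot: [-3.141, 0.008, 2.913]
eef_pos: [681.6, -71.3, 316.6]
tool_rot: [3.141, -0.005, 2.912]
[(-30.0, 204, 76), (-28.5, 207, 77), (-27.0, 204, 39), (-25.5, 148, 37), (-24.0, 77, 37), (-22.5, 40, 39), (-21.0, 37, 40), (-19.5, 39, 84), (-18.0, 39, 84), (-16.5, 83, 196), (-15.0, 195, 218), (-13.5, 218, 218), (-12.0, 216, 216), (-10.5, 163, 163), (-9.0, 87, 163), (-7.5, 44, 88), (-6.0, 38, 44), (-4.5, 36, 44), (-3.0, 32, 38), (-1.5, 75, 35), (0.0, 181, 32), (1.5, 207, 32), (3.0, 208, 75), (4.5, 206, 182), (6.0, 204, 182), (7.5, 203, 206), (9.0, 205, 206), (10.5, 206, 208), (12.0, 207, 205), (13.5, 203, 205), (15.0, 168, 203), (16.5, 187, 204), (18.0, 187, 204), (19.5, 203, 207), (21.0, 203, 207), (22.5, 204, 207), (24.0, 206, 207), (25.5, 209, 207), (27.0, 209, 209), (28.5, 209, 209), (30.0, 209, 209), (31.5, 210, 206), (33.0, 210, 205), (34.5, 208, 197), (36.0, 206, 203), (37.5, 206, 195), (39.0, 210, 202), (40.5, 209, 195), (42.0, 208, 195), (43.5, 207, 199)]
```

The pointer centre is at −13°, and the bold mark is at −12.7°. The door shows shut, and the heatsinks are visible through the window. Handing in.

```bash
python3 -c "
from cell import ctrl
print(ctrl.read_state()['clock'],ctrl.finish_job())"
```

```text
the job is handed in; nothing more can be done
48.7 None
```

I handed the job in at 48.7 s, with no verdict shown: the cooler is on the cork mat, the three heatsinks present lie side by side on the oven tray, the tray is pushed to what felt like its stop (no camera check), the door is snapped shut, and the thermostat was turned last, to within about half a degree of the bold mark.

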